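# Turn a seized pocket scale face up and hold it in the measuring corner

## Task

The pocket scale on the desk is lying on its face: turn it face up and lay it flat on the measuring board, pushed into the corner of the two metal fences so that its long side lies flush against the long fence and its short end touches the short fence at the same time. Keep it pressed firmly against both fences, held in or under the gripper, for the photograph: the program finishes while still holding it there. Do not drop it or let it topple over, and leave the other things on the desk where they are.

Things in the scene. Friction and masses are not known exactly. Their poses are not given: they have to be found in the camera images.
- scale: The seized pocket scale, a loose black plastic box 100 x 60 x 24 mm (x, y, z), about 0.18 kg. Its origin is the centre of its FACE (the side with the 60 x 52 mm bare steel weighing plate, a small display and a key); z points out of its BACK (dark battery door, four small rubber feet), x along its long side towards the display end. It starts lying on its face (z up, origin on the desk); face up means z points down. It can stand on either 60 x 24 mm end.
- scale_center (a point): The middle of the scale's box, 12 mm from face and back. Axes as scale.
- board: The measuring board, a grey plate 220 x 170 x 6 mm (x, y, z) with white graduation lines, fixed to the desk. Origin: centre of its underside, at desk height; z up. The two fences stand on its top.
- corner (a point): The inner corner of the two fences, on the board's top surface, at board frame (80, 60, 6) mm. Board axes: the open area lies towards -x and -y from here.
- side_fence: The long fence, a smooth aluminium bar (friction with the scale about 0.3; desk and board about 0.6) 120 mm long (along board x), 8 mm thick, 8 mm high, fixed on the board at its +y side; origin at the middle of its underside. Its inner face looks to board -y at board y = +60 mm; it spans board x from -32 to +88 mm. Its top is 14 mm above the desk.
- end_fence: The short fence, a bar of the same smooth aluminium 90 mm long (along board y), 8 mm thick, 8 mm high, fixed on the board at its +x end; origin at the middle of its underside. Its inner face looks to board -x at board x = +80 mm; it spans board y from -30 to +60 mm.
- spectacle_case: Bystander: a black rounded spectacle case 60 x 155 x 36 mm lying flat, origin at the centre of its underside. Leave it alone.
- calculator: Bystander: a grey desk calculator 150 x 105 x 24 mm, origin at the centre of its underside. Leave it alone.
- stamp: Bystander: a wooden hand stamp standing upright, 38 mm across at the foot, 72 mm high, origin at the centre of its underside. Leave it alone.
There are look-alikes about, which are no part of the job. What is shaped like the scale but orange is not meant.

How it is judged (in metres and radians):
On the way:
1. the scale has been turned face up (angle between scale's own z axis and vertical above 2.9 rad), for 0.2 s.
At the end, for the whole second after the job is handed in: The scale lies face up and flat (5 degrees) on the board, long side parallel to the long fence (3.4 degrees, either end forward), its middle within 4 mm of its place in the corner; it presses on each fence with over 1 N, the robot touches it with over 1 N, and it is still (angle between scale's own z axis and vertical above 3.05 rad and z of scale_center in the frame of board between 0.015 and 0.0205 m and angle between the x axis of scale and the x axis of board, either way round below 0.06 rad and x of scale_center in the frame of board between 0.026 and 0.034 m and y of scale_center in the frame of board between 0.026 and 0.034 m and contact force between scale and side_fence above 1 N and contact force between scale and end_fence above 1 N and (contact force between scale and the fingers above 1 N or contact force between scale and the arm above 1 N) and linear speed of scale below 0.02 m/s); the arm keeps its last pose, push and grip.
It fails at once if the scale was dropped or toppled over (turning faster than 12 rad/s, or moving faster than 1.5 m/s) (angular speed of scale above 12 rad/s or linear speed of scale above 1.5 m/s).
It fails at once if a bystander was moved by more than 3 cm (distance of any of spectacle_case, calculator, stamp from where it was at the start of the episode above 0.03 m).
It also fails if it takes over 72 s, if anything falls off the work surface, if the arm or the gripper's body presses on something with over 40 N, if the wrist force passes 120 N, or if a joint passes its speed limit or range.

## Robot

A 7-joint arm with a two-finger parallel gripper is mounted at the origin on the work surface. World frame = base frame: x ahead of the robot, y to its left, z up, the work surface at z = 0. Lengths are in mm, angles in rad, forces in N, time in s.
With the tool pointing down it reaches from about 400 to 875 mm from the base axis. Payload 4.4 kg.
Tool frame: the origin (TCP) lies midway between the tips of the shut fingers; the grasp point (between the pads) lies 19 mm behind it; z points along the fingers, y is the direction in which the jaws open and shut (so a half turn about z gives the same grasp; the last joint's range is limited). The gripper opens to 85 mm and grips with 20 to 120 N. Pads are 22 mm wide; open, the fingers measure 114 mm over their backs; the gripper's body (76 mm by 85 mm) begins 54 mm behind the grasp point. The pads swing forward as they close: fully open they stand 13 mm farther back than shut.
Start: joints at [-1.199, 0.628, 0.038, 1.517, -0.027, 0.996, -0.02], TCP at [275.545, 588.721, 231.313] pointing down, gripper open.
Joint ranges: [-3.06, 3.06], [-0.37, 2.12], [-1.25, 1.32], [0.18, 2.47], [-1.1, 4.24], [0.23, 1.98], [-2.94, 2.94]. Speed limits (rad/s): [2.57, 2.57, 3.14, 3.14, 3.14, 3.14, 3.14].

## Interface

Orientations are given as [roll, pitch, yaw] about the fixed x, y, z axes, in that order (R = Rz(yaw) Ry(pitch) Rx(roll)).
In Python, from cell import ctrl, vision gives the robot as it stands.
- The arm moves only by the tool play_rows, never from a script. Its arguments are lists of equal length, an entry for each row: "slide": the shift along the tool's x, y, z in mm, a list of three; "turn": the turn about the tool's z in rad; "fingers": the opening, from 0 (shut) to 1 (fully open). A call has 1 to 5 rows; each row is the pose to reach, as a shift and turn from the pose measured when the call began, along the tool's axes at that moment; what a row does not reach only later rows make up. A row lasts 1/8 s, in which the tool goes at most 62.5 mm and 10.7 degrees, less where a joint would pass 70% of its speed; a pose out of reach is approached as far as the arm can. A call with a gripper value outside its range is refused whole. The fingers move at their own pace and stop on an object; the grip force is fixed at half the most. Time passes only in rows, so rows that repeat a pose let the fingers close. It gives the time, the measured TCP pose, the force and the opening at its end, in the units of the state.
- ctrl.read_state(): the state, without advancing time (a new reading comes with each control period).
- vision.get_image(name): name is "side" or "top"; returns (picture, depth): 420x560x3 uint8, blue, green, red; 420x560 float32, mm along the optical axis (not along the pixel's ray), 0 where there is no reading.
- vision.camera_params(name): a dict with "fx", "fy", "cx", "cy" (pixels), "dist_coeffs" ([k1, k2, p1, p2, k3] as OpenCV has them; the pictures are not rectified), "position" and "rotation" of the camera in the world. Camera axes: x right, y up, looking along -z (the intrinsics and any distortion apply to the point x, -y, -z); pixel columns grow to the right and rows downward; lengths in mm; the calibration is good to about 2 mm. A picture is of the moment at which its call begins. camera_params takes no time and is no camera call.
- ctrl.finish_job(): hands the job in, once; it reports no verdict.
The state is a dict: "clock": time; "qpos": joint angles; "qd": joint speeds; "tau": joint torques, N m; "eef_pos": TCP position; "tool_rot": TCP orientation; "force": force on the tool from outside, world axes, zero at the start; "torque": the same for the moment, N m; "width": finger opening in mm.
Only numpy, scipy, OpenCV 4.12 (cv2) and the standard library are available. Lean on these libraries where they do the work, as an engineer would, in place of code of your own. Each camera call takes 0.05 s, during which the arm holds its last target.

## Working session

There is one attempt and no reset: what is moved stays moved. The work goes in short steps, Python scripts to look and compute and a tool call to move; the robot and the scene stay as the last step left them, time stands still between calls to the robot, and variables do not carry over. Pictures are saved under pics/ and viewed, and the job is handed in when it is done.

Besides the shell and the picture viewer there is one more tool, called after "Emit:" by a JSON object that holds its "op" and its "data". play_rows: Moves the arm, as the interface text tells. Its arguments: {"type":"object","properties":{"slide":{"type":"array"},"turn":{"type":"array"},"fingers":{"type":"array"}},"required":["slide","turn","fingers"]}

```bash
ls; mkdir -p pics; cat > h.py <<'E'
import numpy as np, cv2
from cell import ctrl, vision
def cam(n):
    p=vision.camera_params(n)
    K=np.array([[p['fx'],0,p['cx']],[0,p['fy'],p['cy']],[0,0,1.]])
    return K,np.array(p['dist_coeffs'],float),np.array(p['position'],float),np.array(p['rotation'],float).reshape(3,3)
def ray(n,uv):
    K,d,P,R=cam(n)
    q=cv2.undistortPoints(np.array(uv,float).reshape(-1,1,2),K,d).reshape(-1,2)
    v=np.c_[q[:,0],-q[:,1],-np.ones(len(q))]
    return P,v@R.T
def atz(n,uv,z):
    P,v=ray(n,uv); t=(z-P[2])/v[:,2]; return P+v*t[:,None]
def proj(n,X):
    K,d,P,R=cam(n); c=(np.array(X,float).reshape(-1,3)-P)@R; c=c*[1,-1,-1]
    return cv2.projectPoints(c.reshape(-1,1,3),np.zeros(3),np.zeros(3),K,d)[0].reshape(-1,2)
def cloud(n,dep):
    h,w=dep.shape; u,v=np.meshgrid(np.arange(w),np.arange(h))
    P,r=ray(n,np.c_[u.ravel(),v.ravel()]); return (P+r*dep.ravel()[:,None]).reshape(h,w,3)
def shot(n,name,crop=None,s=1):
    im,dep=vision.get_image(n); np.savez('last_%s.npz'%n,im=im,dep=dep)
    if crop: x0,y0,x1,y1=crop; im=im[y0:y1,x0:x1]
    cv2.imwrite('pics/'+name+'.png',cv2.resize(im,None,fx=s,fy=s,interpolation=cv2.INTER_CUBIC)); return dep
E
python3 - <<'E'
from h import *
shot('top','t0'); shot('side','s0')
for n in('top','side'):print(cam(n))
print(ctrl.read_state())
E
```

```text
picsTraceback (most recent call last):
  File "<stdin>", line 3, in <module>
  File "h.py", line 6, in cam
    return K,np.array(p['dist_coeffs'],float),np.array(p['position'],float),np.array(p['rotation'],float).reshape(3,3)
                                                                            ~~~~~~~~~~~~~~~~~~~~~~~~~~~~~~~~~~~~~^^^^^
ValueError: cannot reshape array of size 3 into shape (3,3)
```

```bash
sed -i "s/np.array(p\['rotation'\],float).reshape(3,3)/Rot.from_euler('xyz',p['rotation']).as_matrix()/; 1a from scipy.spatial.transform import Rotation as Rot" h.py
python3 - <<'E'
from h import *
for n in('top','side'):print(vision.camera_params(n))
print(ctrl.read_state())
E
```

```text
{'fx': 476.22241038364416, 'fy': 476.22241038364416, 'cx': 276.5841468864875, 'cy': 206.76889922440793, 'dist_coeffs': array([-0.11593737,  0.        ,  0.        ,  0.        ,  0.        ]), 'position': array([ 489.42021029,  -32.4289929 , 1292.31406387]), 'rotation': array([ 0.08575826,  0.01425737, -1.57838554])}
{'fx': 473.8347857478911, 'fy': 473.8347857478911, 'cx': 283.6562285118734, 'cy': 201.73119443988952, 'dist_coeffs': array([-0.16723535,  0.        ,  0.        ,  0.        ,  0.        ]), 'position': array([ 354.36408049, 1080.80019102,  868.96411032]), 'rotation': array([ 0.9525315 , -0.00684285, -2.93415175])}
{'clock': 0.1, 'qpos': array([-1.19882097,  0.62927747,  0.03846595,  1.51824126, -0.02699068,
        0.99629638, -0.0200158 ]), 'qd': array([ 0.0012222 , -0.00076901, -0.00028626, -0.00158742, -0.00049981,
       -0.00024315, -0.00035997]), 'tau': array([ 3.30269773e-03, -5.64537013e+01,  1.23045165e+00, -1.93976605e+01,
        1.12474296e-02,  5.39850531e-03, -7.58876098e-06]), 'eef_pos': array([275.30558511, 588.21492519, 230.47453971]), 'tool_rot': array([-3.13988920e+00,  3.81348838e-05,  2.70379006e+00]), 'force': array([ 0.23487614,  0.31832725, -0.59687591]), 'torque': array([0.03860149, 0.0272684 , 0.01321204]), 'width': 85.33502704946694}
```

View pics/t0.png

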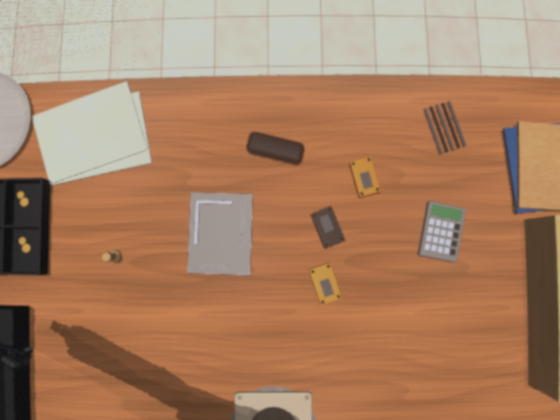

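View pics/s0.png

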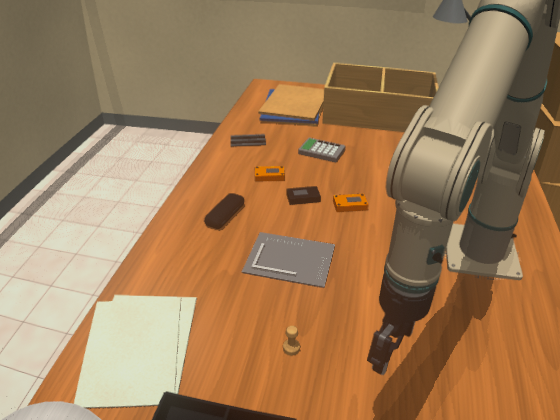

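```bash

python3 - <<'E'
from h import *
a=np.load('last_top.npz') if 0 else None
shot('top','t1',(175,175,365,315),4.2); shot('side','s1',(230,140,390,300),4)
E
```

```text
(no output)
```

View pics/t1.png

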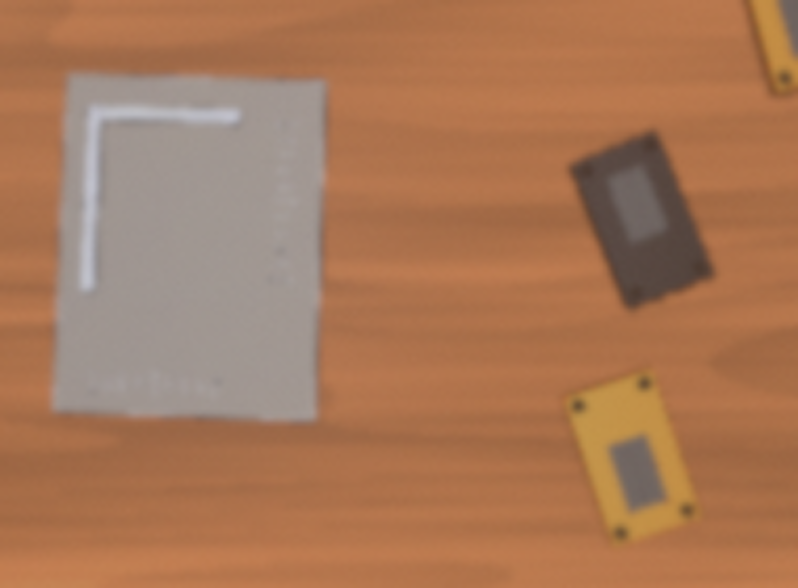

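View pics/s1.png

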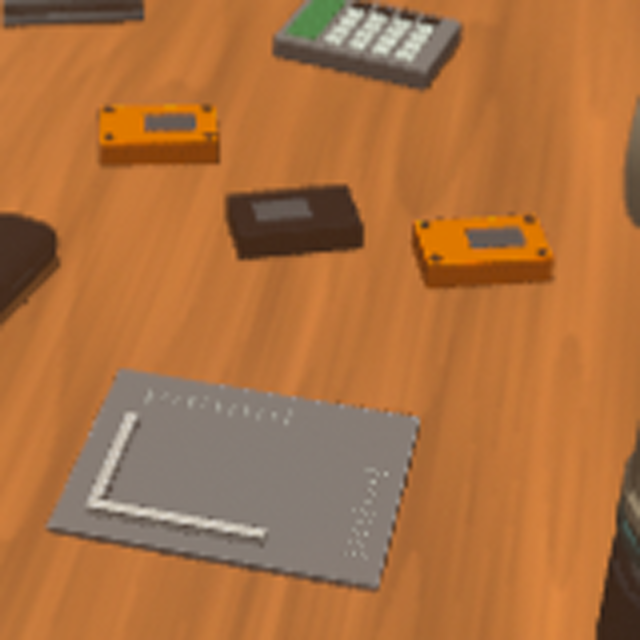

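```bash
cat > m.py <<'E'
from h import *
def fit(n,off,s,pts,z):
    p=(np.array(pts,float)+.5)/s-.5+np.array(off); return atz(n,p,z)
def rect(W,lx,ly,name):
    # corners cyclic; report centre, long-axis yaw, sizes
    c=W.mean(0); e=[W[(i+1)%4]-W[i] for i in range(4)]
    print(name,'c',c.round(1),'len',[round(float(np.linalg.norm(x[:2])),1) for x in e],'yaw',[round(float(np.degrees(np.arctan2(x[1],x[0]))),1) for x in e])
E
python3 - <<'E'
from m import *
T=[175,175]
rect(fit('top',T,4.2,[(568,166),(655,130),(716,274),(634,308)],24),0,0,'scale top')
rect(fit('top',T,4.2,[(68,74),(327,80),(318,420),(53,410)],6),0,0,'board top')
S=[230,140]
rect(fit('side',S,4,[(227,193),(347,185),(363,230),(238,238)],24),0,0,'scale side')
rect(fit('side',S,4,[(120,370),(418,417),(379,587),(50,528)],6),0,0,'board side')
print(fit('top',T,4.2,[(100,122),(240,122),(96,290)],10).round(1))
print(fit('side',S,4,[(97,500),(137,417),(263,533)],14).round(1))
for n in('top','side'):
    d=np.load('last_%s.npz'%n)['dep']; C=cloud(n,d)
    c=C[220:233,322:332] if n=='top' else C[190:198,298:312]
    print(n,'scale z',np.median(c.reshape(-1,3),0).round(1))
    c=C[225:260,205:240] if n=='top' else C[255:265,275:300]
    print(n,'board z',np.median(c.reshape(-1,3),0).round(1))
    # points above 14mm near scale
    m=(C[...,2]>17)&(C[...,2]<32)&(abs(C[...,0]-440)<70)&(abs(C[...,1]+150)<60)
    q=C[m][:,:2].astype(np.float32); print(len(q), cv2.minAreaRect(q) if len(q)>5 else '')
E
```

```text
scale top c [ 543.7 -151.1   24. ] len [60.1, 99.1, 56.4, 99.1] yaw [-68.0, -158.0, 111.8, 24.2]
board top c [530.2 138.7   6. ] len [169.2, 218.9, 171.1, 217.7] yaw [-91.9, 178.3, 87.7, -2.2]
scale side c [ 543.7 -146.    24. ] len [97.9, 64.2, 98.5, 63.2] yaw [-160.7, 109.9, 18.8, -70.6]
board side c [528.7 142.9   6. ] len [216.8, 169.9, 217.7, 168.6] yaw [178.4, 88.7, -2.0, -91.5]
[[610.1 197.5  10. ]
 [609.3 106.5  10. ]
 [501.6 199.5  10. ]]
[[613.9 199.5  14. ]
 [608.2 112.2  14. ]
 [501.5 206.7  14. ]]
top scale z [ 546.  -146.8   22.8]
top board z [505.8 133.6   4.8]
749 ((440.8343811035156, -144.1708221435547), (86.82035064697266, 143.6301727294922), 84.70201873779297)
side scale z [ 538.1 -139.7   24.4]
side board z [534.1 152.7   5.8]
356 ((440.8216552734375, -138.99835205078125), (88.65484619140625, 144.48538208007812), 85.1649169921875)
```

```bash
python3 - <<'E'
from m import *
for n in('top','side'):
    d=np.load('last_%s.npz'%n)['dep']; C=cloud(n,d)
    m=(C[...,2]>18)&(C[...,2]<30)&(abs(C[...,0]-544)<75)&(abs(C[...,1]+148)<60)
    k,l,st,ce=cv2.connectedComponentsWithStats(m.astype(np.uint8))
    for i in range(1,k):
        if st[i,4]>100: print(n,st[i,4],cv2.minAreaRect(C[l==i][:,:2].astype(np.float32)),C[l==i].mean(0).round(1))
    m=(C[...,2]>3.2)&(C[...,2]<20)&(abs(C[...,0]-530)<140)&(abs(C[...,1]-141)<110)
    k,l,st,ce=cv2.connectedComponentsWithStats(m.astype(np.uint8))
    for i in range(1,k):
        if st[i,4]>100: print(n,st[i,4],cv2.minAreaRect(C[l==i][:,:2].astype(np.float32)),C[l==i].mean(0).round(1))
    
E
```

```text
top 817 ((544.8805541992188, -150.79714965820312), (99.74870300292969, 60.823097229003906), 21.558870315551758) [ 545.  -150.4   23. ]
top 3676 ((532.817626953125, 138.59951782226562), (175.92959594726562, 226.01963806152344), 87.85150909423828) [532.1 140.7   6.3]
side 381 ((544.479248046875, -148.26332092285156), (100.31649780273438, 65.62571716308594), 20.9466495513916) [ 544.3 -144.5   24. ]
side 3295 ((530.019775390625, 140.0364990234375), (179.888671875, 221.31808471679688), 87.96603393554688) [529.  147.2   6.6]
```

```bash
cat > g.py <<'E'
import sys; from h import *
# usage: g.py x y z [yawdeg]
def st():
    s=ctrl.read_state(); print('t',round(s['clock'],2),'pos',s['eef_pos'].round(1),'rpy',np.degrees(s['tool_rot']).round(1),'F',s['force'].round(1),'T',s['torque'].round(2),'w',round(s['width'],1)); return s
if __name__=='__main__':
    s=st(); R=Rot.from_euler('xyz',s['tool_rot']).as_matrix()
    if len(sys.argv)>3:
        d=np.array(list(map(float,sys.argv[1:4])))-s['eef_pos']; o=R.T@d
        print('slide',o.round(1),'rows',round(np.linalg.norm(d)/62.5,1))
        if len(sys.argv)>4:
            t=-(np.radians(float(sys.argv[4]))-s['tool_rot'][2]); t=(t+np.pi)%(2*np.pi)-np.pi; print('turn',round(t,3),'rows',round(abs(np.degrees(t))/10.7,1))
E
python3 g.py 514 -162 110 21.5
```

```text
t 0.2 pos [275.4 588.4 230.8] rpy [-179.9   -0.   154.9] F [-0.1 -0.6 -0.9] T [ 0.03 -0.   -0.02] w 85.3
slide [-534.2 -578.3  121.4] rows 12.7
turn 2.329 rows 12.5
```

Emit:
{"op": "play_rows", "data": {"slide": [[-41, -44, 0], [-82, -88, 0], [-123, -133, 0], [-164, -178, 0], [-205, -222, 0]], "turn": [0.18, 0.36, 0.54, 0.72, 0.9], "fingers": [1, 1, 1, 1, 1]}}

```text
clock: 0.82
eef_pos: [367.3, 298.5, 231.2]
tool_rot: [-3.141, 0.001, 1.798]
force: [0.6, 0.6, -1.2]
width: 85.2
```

```bash
python3 g.py 514 -162 110 21.5
```

```text
t 0.82 pos [367.3 298.5 231.2] rpy [-180.    0.  103.] F [ 0.6  0.6 -1.2] T [ 0.02 -0.03  0.02] w 85.2
slide [-481.6   39.2  121.5] rows 8.0
turn 1.423 rows 7.6
```

Emit:
{"op": "play_rows", "data": {"slide": [[-60, 5, 12], [-120, 10, 24], [-180, 15, 36], [-240, 20, 48], [-300, 25, 60]], "turn": [0.18, 0.36, 0.54, 0.72, 0.9], "fingers": [1, 1, 1, 1, 1]}}

```text
clock: 1.45
eef_pos: [459.9, 10.2, 171.1]
tool_rot: [3.141, -0.0, 0.893]
force: [0.6, -0.0, -0.7]
width: 85.4
```

```bash
python3 g.py 514 -162 110 21.5
```

```text
t 1.45 pos [459.9  10.2 171.1] rpy [180.   -0.   51.1] F [ 0.6 -0.  -0.7] T [ 0.06  0.03 -0.03] w 85.4
slide [-100.2  150.1   61.2] rows 3.0
turn 0.517 rows 2.8
```

Emit:
{"op": "play_rows", "data": {"slide": [[-30, 45, 20], [-60, 90, 40], [-90, 135, 55], [-100, 150, 61], [-100, 150, 61]], "turn": [0.17, 0.34, 0.517, 0.517, 0.517], "fingers": [1, 1, 1, 1, 1]}}

```text
clock: 2.08
eef_pos: [513.7, -163.3, 109.7]
tool_rot: [3.141, 0.0, 0.373]
force: [-0.3, 1.2, 0.4]
width: 85.4
```

```bash
python3 g.py 514 -162 8 21.5; python3 - <<'E'
from h import *
shot('top','t2',(250,150,410,310),4);shot('side','s2',(230,140,390,260),4.5)
E
```

```text
t 2.08 pos [ 513.7 -163.3  109.7] rpy [179.9   0.   21.4] F [-0.3  1.2  0.4] T [ 0.09 -0.   -0.02] w 85.4
slide [  0.8  -1.2 101.7] rows 1.6
turn -0.002 rows 0.0
```

View pics/t2.png

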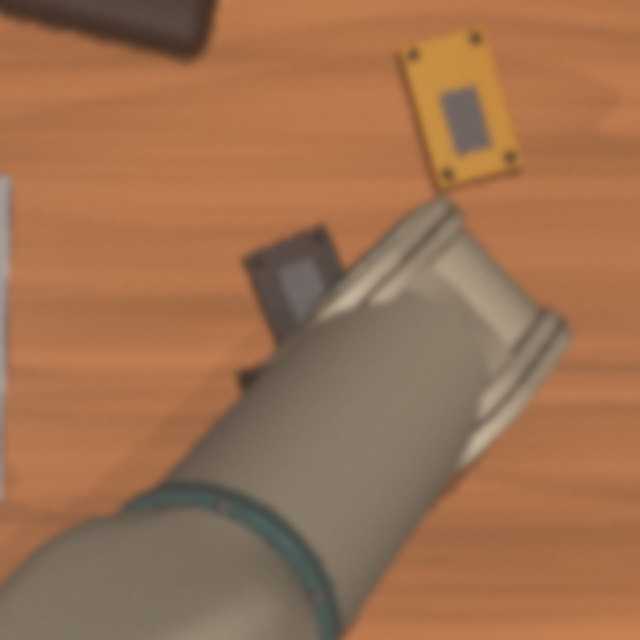

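View pics/s2.png

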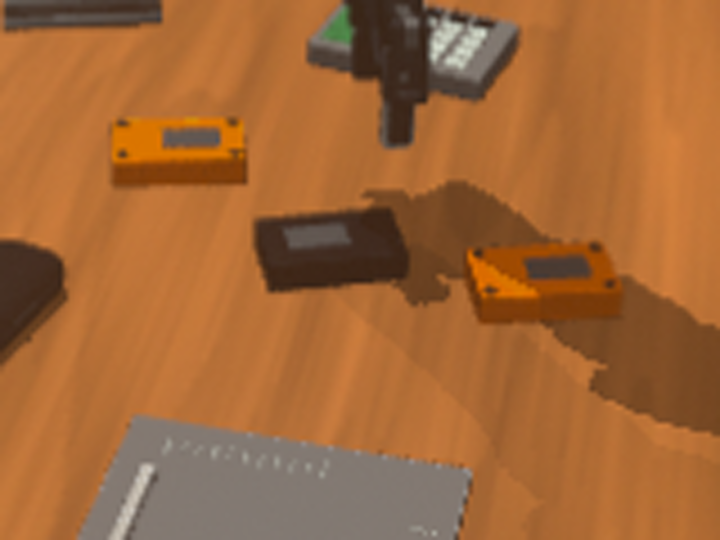

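Emit:
{"op": "play_rows", "data": {"slide": [[0, -1, 50], [0, -1, 85], [0, -1, 100], [0, -1, 108], [0, -1, 110]], "turn": [0, 0, 0, 0, 0], "fingers": [1, 1, 1, 1, 1]}}

```text
clock: 2.8
eef_pos: [513.9, -159.3, 0.7]
tool_rot: [-3.141, -0.001, 0.377]
force: [-0.2, 1.0, -0.3]
width: 85.2
```

```bash
python3 g.py 514 -162 0 21.5; python3 - <<'E'
from h import *
shot('side','s3',(230,140,390,260),4.5)
E
```

```text
t 2.8 pos [ 513.9 -159.3    0.7] rpy [-1.80e+02 -1.00e-01  2.16e+01] F [-0.2  1.  -0.3] T [-0.03  0.04 -0.  ] w 85.2
slide [-0.9  2.6  0.7] rows 0.0
turn 0.002 rows 0.0
```

View pics/s3.png

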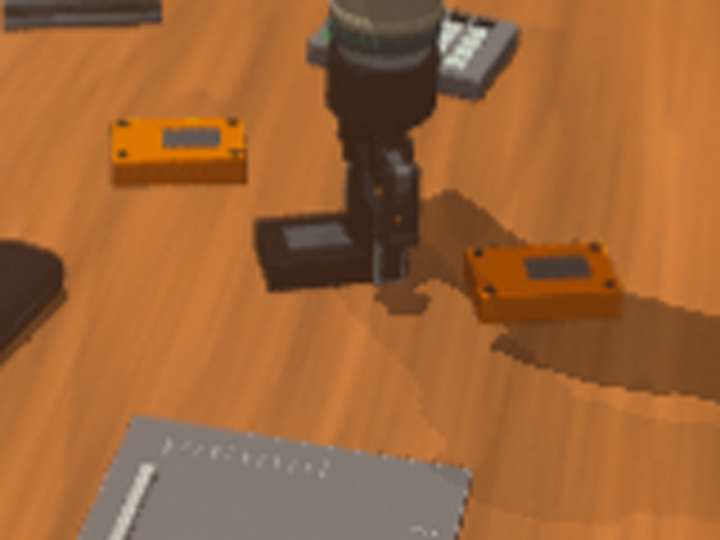

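Emit:
{"op": "play_rows", "data": {"slide": [[0, 2, 0], [0, 2, 0], [0, 2, 0], [0, 2, 0], [0, 2, 0]], "turn": [0, 0, 0, 0, 0], "fingers": [0.7, 0.5, 0.5, 0.5, 0.5]}}

```text
clock: 3.48
eef_pos: [515.4, -161.8, 1.9]
tool_rot: [3.14, -0.003, 0.377]
force: [-0.3, -0.0, 6.2]
width: 58.6
```

```bash
python3 g.py 514 -162 0 21.5; python3 - <<'E'
from h import *
shot('side','s4',(230,140,390,260),4.5)
E
```

```text
t 3.48 pos [ 515.4 -161.8    1.9] rpy [179.9  -0.2  21.6] F [-0.3 -0.   6.2] T [0.13 0.1  0.04] w 58.6
slide [-1.4 -0.3  1.9] rows 0.0
turn 0.002 rows 0.0
```

View pics/s4.png

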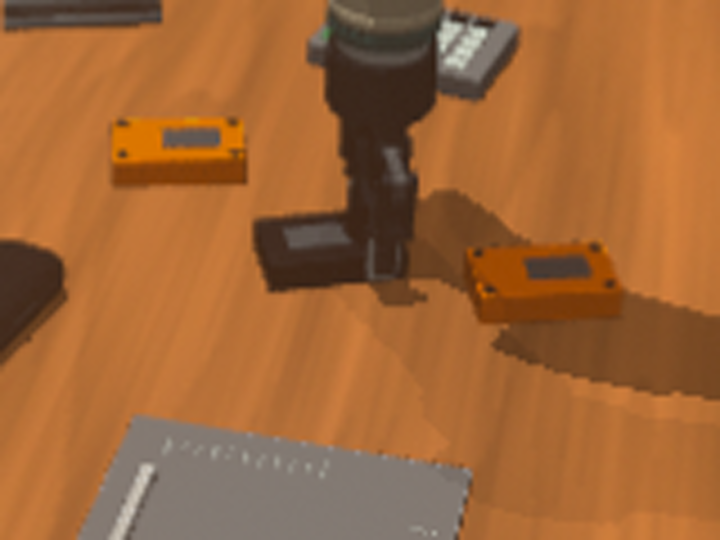

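Emit:
{"op": "play_rows", "data": {"slide": [[0, 0, -5], [0, 0, -15], [0, 0, -30], [0, 0, -50], [0, 0, -70]], "turn": [0, 0, 0, 0, 0], "fingers": [0.5, 0.5, 0.5, 0.5, 0.5]}}

```text
clock: 4.15
eef_pos: [515.2, -161.8, 73.4]
tool_rot: [3.14, -0.003, 0.377]
force: [-0.2, -0.0, -2.3]
width: 58.6
```

```bash
python3 g.py 500 -20 110 -2; python3 - <<'E'
from h import *
shot('side','s5',(230,120,390,260),4.2)
E
```

```text
t 4.15 pos [ 515.2 -161.8   73.4] rpy [179.9  -0.2  21.6] F [-0.2 -0.  -2.3] T [-0.01  0.04 -0.04] w 58.6
slide [  38.2 -137.4  -36.7] rows 2.4
turn 0.412 rows 2.2
```

View pics/s5.png

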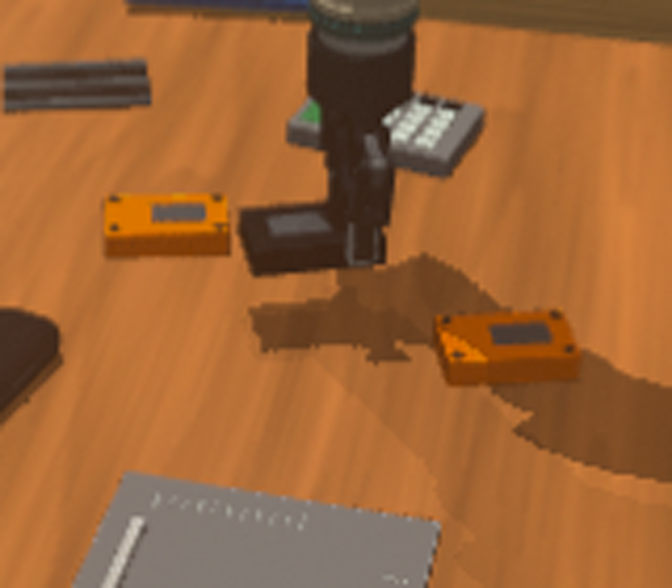

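Emit:
{"op": "play_rows", "data": {"slide": [[0, 0, 30], [0, 0, 55], [0, 0, 60], [0, 0, 60], [0, 0, 60]], "turn": [0, 0, 0, 0, 0], "fingers": [0.5, 0.5, 0.6, 0.65, 0.67]}}

```text
clock: 4.82
eef_pos: [517.5, -162.8, 16.4]
tool_rot: [3.137, -0.007, 0.377]
force: [0.1, 0.1, -2.3]
width: 58.6
```

Emit:
{"op": "play_rows", "data": {"slide": [[0, 0, 0], [0, 0, 0], [0, 0, 0]], "turn": [0, 0, 0], "fingers": [0.68, 0.685, 0.685]}}

```text
clock: 5.2
eef_pos: [517.6, -162.8, 16.6]
tool_rot: [3.137, -0.007, 0.377]
force: [0.1, 0.2, -2.3]
width: 58.6
```

```bash
python3 g.py ; python3 - <<'E'
from h import *
shot('side','s6',(230,120,390,260),4.2)
E
```

```text
t 5.2 pos [ 517.6 -162.8   16.6] rpy [179.7  -0.4  21.6] F [ 0.1  0.2 -2.3] T [ 0.    0.13 -0.05] w 58.6
```

View pics/s6.png

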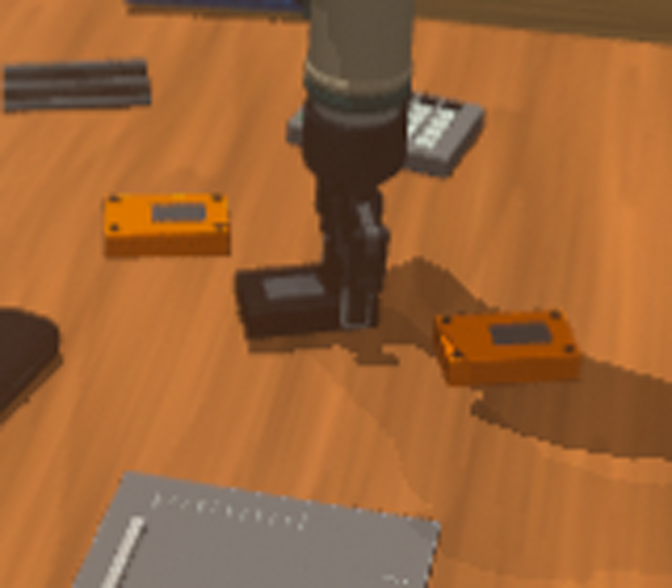

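Emit:
{"op": "play_rows", "data": {"slide": [[0, 0, 0], [0, 0, 0]], "turn": [0, 0], "fingers": [0.69, 0.69]}}

```text
clock: 5.5
eef_pos: [517.5, -162.8, 16.5]
tool_rot: [3.137, -0.007, 0.377]
force: [-0.1, -0.3, -1.8]
width: 59.1
```

Emit:
{"op": "play_rows", "data": {"slide": [[0, 0, 0], [0, 0, 0]], "turn": [0, 0], "fingers": [0.695, 0.695]}}

```text
clock: 5.75
eef_pos: [517.5, -162.8, 16.5]
tool_rot: [3.137, -0.007, 0.377]
force: [-0.2, -0.2, -2.1]
width: 59.2
```

Emit:
{"op": "play_rows", "data": {"slide": [[0, 0, 0], [0, 0, 0]], "turn": [0, 0], "fingers": [0.7, 0.7]}}

```text
clock: 6.0
eef_pos: [517.5, -162.8, 16.5]
tool_rot: [3.137, -0.007, 0.377]
force: [-0.3, 0.5, -2.4]
width: 59.5
```

```bash
python3 g.py ; python3 - <<'E'
from h import *
shot('side','s7',(230,120,390,260),4.2)
E
```

```text
t 6.0 pos [ 517.5 -162.8   16.5] rpy [179.7  -0.4  21.6] F [-0.3  0.5 -2.4] T [-0.03  0.07  0.01] w 59.5
```

View pics/s7.png

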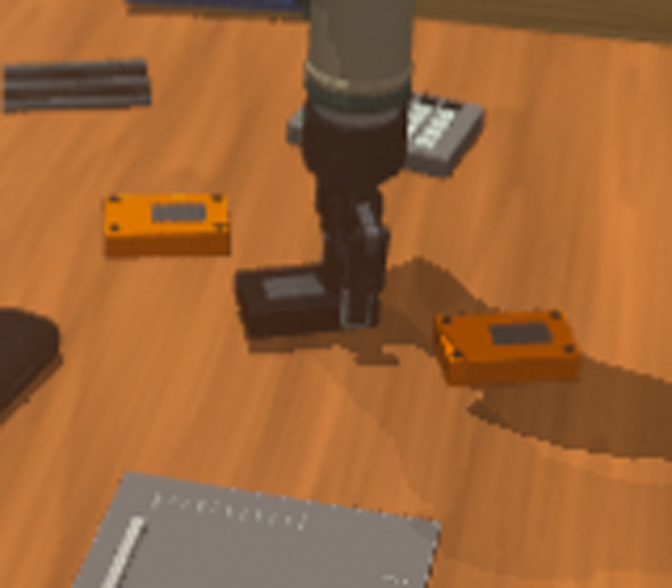

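Emit:
{"op": "play_rows", "data": {"slide": [[0, 0, 0], [0, 0, 0]], "turn": [0, 0], "fingers": [0.702, 0.702]}}

```text
clock: 6.3
eef_pos: [517.7, -162.9, 16.6]
tool_rot: [3.137, -0.008, 0.377]
force: [-0.4, -0.1, -1.5]
width: 59.7
```

Emit:
{"op": "play_rows", "data": {"slide": [[0, 0, 0], [0, 0, 0]], "turn": [0, 0], "fingers": [0.704, 0.704]}}

```text
clock: 6.55
eef_pos: [517.8, -162.9, 16.7]
tool_rot: [3.137, -0.008, 0.377]
force: [0.3, 0.0, 0.4]
width: 60.2
```

```bash
python3 g.py ; python3 - <<'E'
from h import *
shot('side','s8',(230,120,390,260),4.2)
E
```

```text
t 6.55 pos [ 517.8 -162.9   16.7] rpy [179.7  -0.4  21.6] F [0.3 0.  0.4] T [0.04 0.07 0.  ] w 60.2
```

View pics/s8.png

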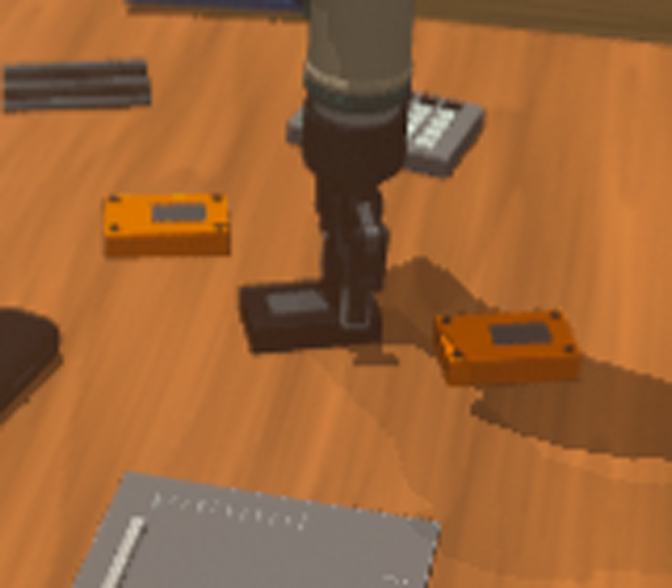

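Emit:
{"op": "play_rows", "data": {"slide": [[0, 0, 0], [-3, 0, 8], [-3, 0, 16], [-3, 0, 16], [-3, 0, 16]], "turn": [0, 0, 0, 0, 0], "fingers": [0.85, 0.85, 0.85, 0.5, 0.5]}}

```text
clock: 7.22
eef_pos: [514.8, -164.0, 0.3]
tool_rot: [3.137, -0.007, 0.376]
force: [0.3, 0.0, -2.1]
width: 58.7
```

Emit:
{"op": "play_rows", "data": {"slide": [[0, 0, 0], [0, 0, -10], [0, 0, -30], [0, 0, -60], [0, 0, -100]], "turn": [0, 0, 0, 0, 0], "fingers": [0.5, 0.5, 0.5, 0.5, 0.5]}}

```text
clock: 7.85
eef_pos: [513.4, -163.5, 101.3]
tool_rot: [3.138, -0.006, 0.376]
force: [0.3, -0.6, -3.1]
width: 58.4
```

```bash
python3 g.py 540 -60 100 88; python3 - <<'E'
from h import *
shot('side','s9',(230,100,390,240),4.2)
E
```

```text
t 7.85 pos [ 513.4 -163.5  101.3] rpy [179.8  -0.3  21.6] F [ 0.3 -0.6 -3.1] T [ 0.04 -0.01 -0.03] w 58.4
slide [ 62.8 -86.5   1.4] rows 1.7
turn -1.16 rows 6.2
```

View pics/s9.png

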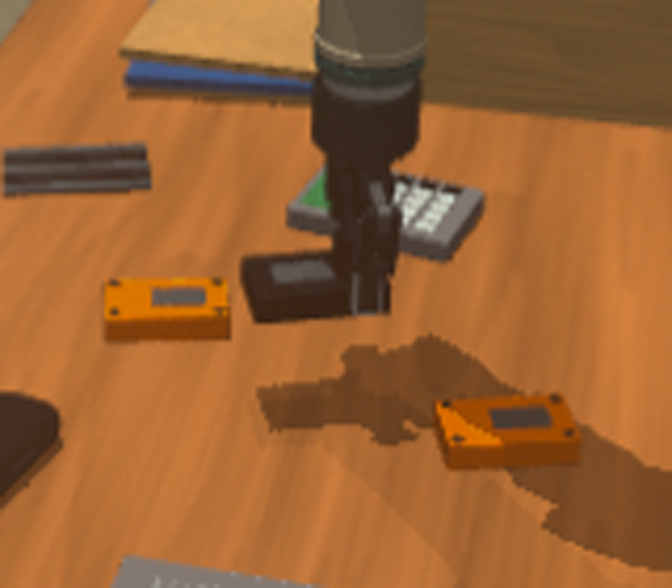

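Emit:
{"op": "play_rows", "data": {"slide": [[14, -20, 0], [28, -40, 0], [42, -60, 0], [60, -90, 0], [68, -100, 0]], "turn": [-0.18, -0.36, -0.54, -0.72, -0.9], "fingers": [0.5, 0.5, 0.5, 0.5, 0.5]}}

```text
clock: 8.52
eef_pos: [542.7, -44.1, 106.5]
tool_rot: [3.127, -0.002, 1.285]
force: [-0.4, -0.0, -2.6]
width: 58.5
```

```bash
python3 g.py 540 -48 40 88
```

```text
t 8.53 pos [542.7 -44.1 106.5] rpy [ 1.792e+02 -1.000e-01  7.360e+01] F [-0.4 -0.  -2.6] T [-0.12  0.09  0.01] w 58.5
slide [-4.6 -2.4 66.5] rows 1.1
turn -0.251 rows 1.3
```

Emit:
{"op": "play_rows", "data": {"slide": [[-4, -2, 25], [-4, -2, 50], [-4, -2, 66], [-4, -2, 66]], "turn": [-0.15, -0.25, -0.25, -0.25], "fingers": [0.5, 0.5, 0.5, 0.5]}}

```text
clock: 9.02
eef_pos: [539.8, -47.7, 39.7]
tool_rot: [3.129, 0.002, 1.533]
force: [-0.6, 0.3, -2.8]
width: 58.9
```

```bash
python3 g.py 540 -40 4 88; python3 - <<'E'
from h import *
shot('side','s10',(230,140,400,290),4.2); shot('top','t10',(175,175,365,315),4.2)
E
```

```text
t 9.03 pos [539.8 -47.7  39.7] rpy [1.793e+02 1.000e-01 8.780e+01] F [-0.6  0.3 -2.8] T [-0.07  0.03 -0.02] w 58.9
slide [ 7.8 -0.6 35.7] rows 0.6
turn -0.003 rows 0.0
```

View pics/s10.png

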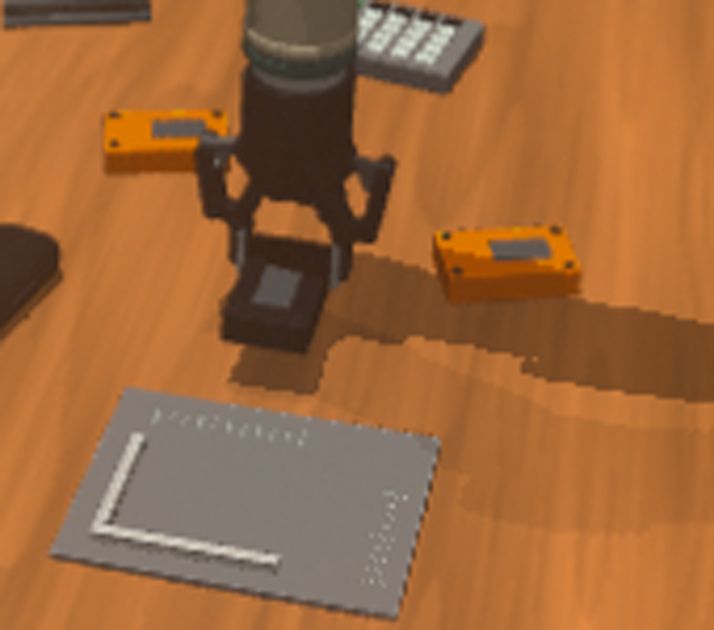

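View pics/t10.png

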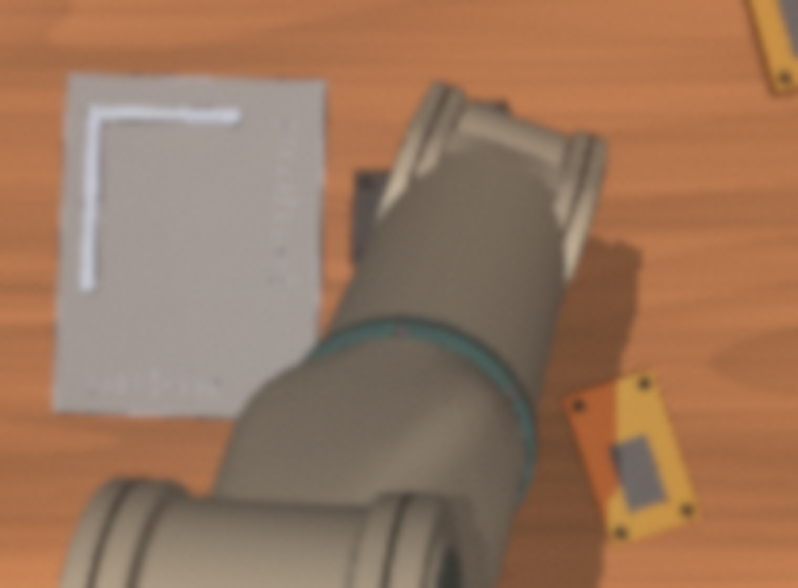

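Emit:
{"op": "play_rows", "data": {"slide": [[0, 0, 20], [4, 0, 34], [8, 0, 36], [14, 0, 36]], "turn": [0, 0, 0, 0], "fingers": [0.5, 0.5, 0.5, 0.5]}}

```text
clock: 9.62
eef_pos: [542.3, -33.5, 5.1]
tool_rot: [3.126, 0.002, 1.533]
force: [-0.7, 0.4, -2.8]
width: 58.4
```

Emit:
{"op": "play_rows", "data": {"slide": [[2, 0, 0], [4, 0, 0], [6, 0, 0]], "turn": [0, 0, 0], "fingers": [0.5, 0.5, 0.5]}}

```text
clock: 10.0
eef_pos: [542.7, -27.5, 5.4]
tool_rot: [3.125, 0.002, 1.533]
force: [-0.5, -0.3, -2.7]
width: 58.6
```

```bash
python3 g.py 540 -27 4 88; python3 - <<'E'
from h import *
shot('side','s11',(230,140,400,290),4.2)
E
```

```text
t 10.0 pos [542.7 -27.5   5.4] rpy [1.791e+02 1.000e-01 8.790e+01] F [-0.5 -0.3 -2.7] T [-0.07  0.01  0.02] w 58.6
slide [ 0.4 -2.7  1.4] rows 0.0
turn -0.003 rows 0.0
```

View pics/s11.png

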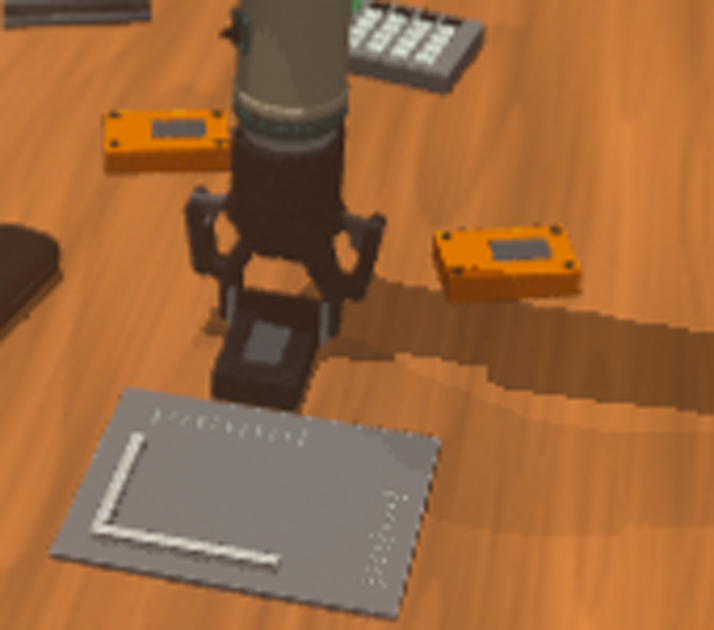

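Emit:
{"op": "play_rows", "data": {"slide": [[0, 0, 2], [2, 0, 2], [4, 0, 2], [6, 0, 2]], "turn": [0, 0, 0, 0], "fingers": [0.5, 0.5, 0.5, 0.5]}}

```text
clock: 10.55
eef_pos: [542.6, -25.2, 3.5]
tool_rot: [3.125, 0.007, 1.532]
force: [-1.9, -10.7, -0.6]
width: 58.7
```

Emit:
{"op": "play_rows", "data": {"slide": [[6, 0, -1], [7, 0, -3], [8, 0, -7], [9, 0, -11], [10, 0, -14]], "turn": [0, 0, 0, 0, 0], "fingers": [0.5, 0.5, 0.5, 0.5, 0.5]}}

```text
clock: 11.18
eef_pos: [542.8, -13.9, 17.6]
tool_rot: [3.125, 0.005, 1.533]
force: [-0.1, 0.0, -2.4]
width: 58.8
```

```bash
python3 g.py 542 -9.7 30 88; python3 - <<'E'
from h import *
shot('side','s12',(230,140,400,290),4.2)
E
```

```text
t 11.18 pos [542.8 -13.9  17.6] rpy [179.1   0.3  87.8] F [-0.1  0.  -2.4] T [-0.13  0.    0.04] w 58.8
slide [  4.1  -0.8 -12.4] rows 0.2
turn -0.003 rows 0.0
```

View pics/s12.png

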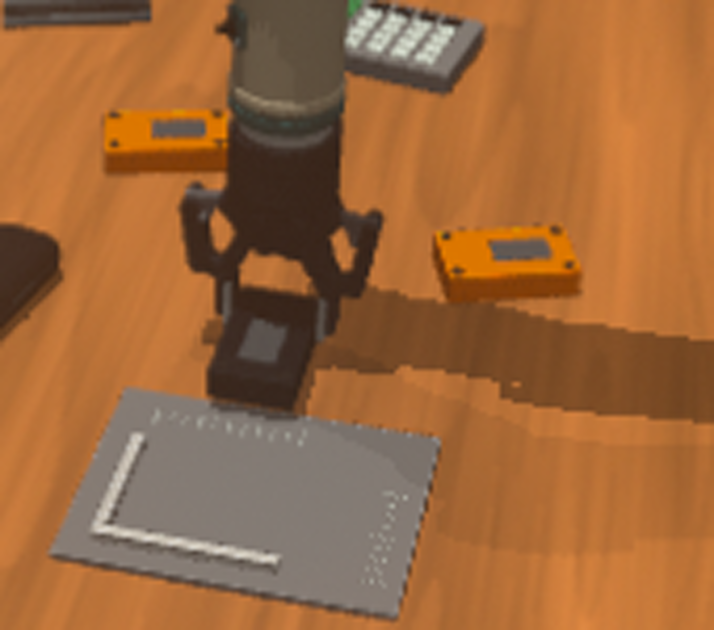

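```bash
cat > tilt.py <<'E'
import sys; from h import *
def tilt(uv,rad=6,n='side'):
    d=np.load('last_%s.npz'%n)['dep']; C=cloud(n,d); u,v=map(int,uv)
    Q=C[v-rad:v+rad+1,u-rad:u+rad+1].reshape(-1,3); c=np.median(Q,0); Q=Q[np.abs(Q-c).max(1)<25]
    _,s,V=np.linalg.svd(Q-Q.mean(0)); nn=V[2]*np.sign(V[2][2])
    print('c',Q.mean(0).round(1),'n',nn.round(3),'rms',(s[2]/len(Q)**.5).round(2),'tilt',np.degrees(np.arccos(nn[2])).round(1))
if __name__=='__main__': tilt((float(sys.argv[1]),float(sys.argv[2])),int(sys.argv[3]) if len(sys.argv)>3 else 6)
E
python3 tilt.py 293 221 5; python3 tilt.py 293 221 7
```

```text
c [542.8  28.   41.6] n [-0.031  0.003  1.   ] rms 1.65 tilt 1.8
c [542.9  28.2  41.4] n [-0.038  0.009  0.999] rms 1.68 tilt 2.2
```

Emit:
{"op": "play_rows", "data": {"slide": [[-12, 0, 0], [-21, 0, 0], [-21, 0, 8], [-21, 0, 16], [-21, 0, 16]], "turn": [0, 0, 0, 0, 0], "fingers": [0.5, 0.5, 0.5, 0.5, 0.6]}}

```text
clock: 11.85
eef_pos: [542.3, -34.6, 1.3]
tool_rot: [3.126, 0.005, 1.533]
force: [-0.3, 0.1, -2.1]
width: 58.3
```

Emit:
{"op": "play_rows", "data": {"slide": [[0, 0, 0], [4, 0, 0], [8, 0, 0], [10, 0, 0], [12, 0, 0]], "turn": [0, 0, 0, 0, 0], "fingers": [0.67, 0.68, 0.69, 0.694, 0.696]}}

```text
clock: 12.48
eef_pos: [542.4, -25.3, 1.4]
tool_rot: [3.125, 0.008, 1.532]
force: [-1.5, -10.0, -0.5]
width: 59.8
```

Emit:
{"op": "play_rows", "data": {"slide": [[4, 0, 0], [4, 0, -2], [4, 0, -4], [5, 0, -6], [5, 0, -8]], "turn": [0, 0, 0, 0, 0], "fingers": [0.696, 0.696, 0.696, 0.696, 0.696]}}

```text
clock: 13.1
eef_pos: [542.6, -22.5, 9.4]
tool_rot: [3.125, 0.011, 1.53]
force: [0.5, -4.6, -4.1]
width: 60.0
```

```bash
python3 g.py 542 -9.7 30 88; python3 - <<'E'
from h import *
shot('side','s13',(230,140,400,290),4.2)
E
python3 tilt.py 293 221 5
```

```text
t 13.1 pos [542.6 -22.5   9.4] rpy [179.    0.6  87.7] F [ 0.5 -4.6 -4.1] T [-1.19  0.07  0.03] w 60.0
slide [ 12.5  -0.8 -20.7] rows 0.4
turn -0.006 rows 0.0
c [545.5  13.2  29.6] n [-0.012  0.103  0.995] rms 1.81 tilt 5.9
```

View pics/s13.png

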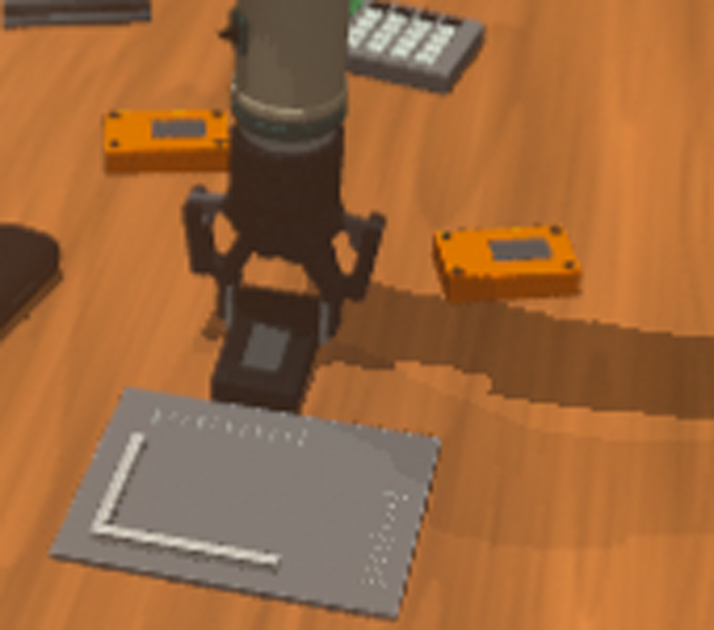

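Emit:
{"op": "play_rows", "data": {"slide": [[3, 0, -3], [4.5, 0, -7], [6, 0, -11], [7.5, 0, -15], [9, 0, -18]], "turn": [0, 0, 0, 0, 0], "fingers": [0.695, 0.695, 0.695, 0.695, 0.695]}}

```text
clock: 13.78
eef_pos: [542.8, -13.1, 27.8]
tool_rot: [3.124, 0.011, 1.531]
force: [0.0, -3.2, -2.3]
width: 59.6
```

```bash
python3 g.py 542 -9.7 30 88; python3 - <<'E'
from h import *
shot('side','s14',(230,140,400,290),4.2)
E
python3 tilt.py 293 221 5
```

```text
t 13.78 pos [542.8 -13.1  27.8] rpy [179.    0.6  87.7] F [ 0.  -3.2 -2.3] T [-1.01  0.07  0.09] w 59.6
slide [ 3.3 -0.9 -2.2] rows 0.1
turn -0.005 rows 0.0
c [543.6  24.4  38.5] n [-0.001  0.275  0.962] rms 2.31 tilt 15.9
```

View pics/s14.png

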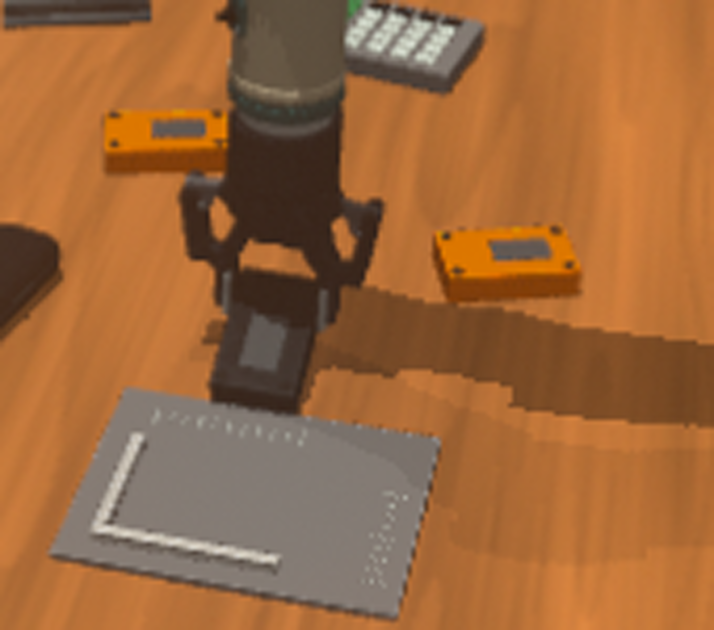

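Emit:
{"op": "play_rows", "data": {"slide": [[3.5, 0, 1], [6.5, 0, -4], [10, 0, -9], [14, 0, -14], [19, 0, -19]], "turn": [0, 0, 0, 0, 0], "fingers": [0.695, 0.695, 0.695, 0.695, 0.695]}}

```text
clock: 14.45
eef_pos: [543.2, 6.4, 47.1]
tool_rot: [3.124, 0.011, 1.531]
force: [-0.4, -4.2, -1.3]
width: 59.8
```

```bash
python3 g.py 542 -9.7 30 88; python3 - <<'E'
from h import *
shot('side','s15',(230,140,400,290),4.2)
E
python3 tilt.py 293 221 5
```

```text
t 14.45 pos [543.2   6.4  47.1] rpy [179.    0.6  87.7] F [-0.4 -4.2 -1.3] T [-1.13  0.1   0.04] w 59.8
slide [-16.   -0.8  17.3] rows 0.4
turn -0.005 rows 0.0
c [541.5  36.2  47.8] n [0.018 0.593 0.805] rms 2.91 tilt 36.4
```

View pics/s15.png

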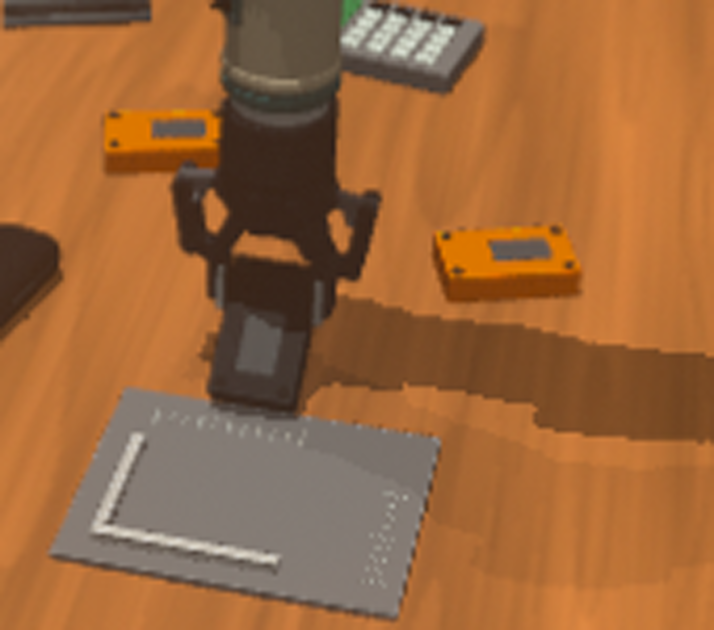

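Emit:
{"op": "play_rows", "data": {"slide": [[6, 0, -2.5], [12, 0, -7], [18.5, 0, -10.5], [25.5, 0, -13.5], [33, 0, -15.5]], "turn": [0, 0, 0, 0, 0], "fingers": [0.692, 0.692, 0.692, 0.692, 0.692]}}

```text
clock: 15.12
eef_pos: [544.2, 42.7, 62.8]
tool_rot: [3.125, 0.009, 1.534]
force: [0.9, 0.3, -2.6]
width: 59.4
```

```bash
python3 g.py 542 57 65 88; python3 - <<'E'
from h import *
shot('side','s16',(230,140,400,290),4.2)
E
python3 tilt.py 293 221 5
```

```text
t 15.12 pos [544.2  42.7  62.8] rpy [179.    0.5  87.9] F [ 0.9  0.3 -2.6] T [-0.   -0.   -0.01] w 59.4
slide [14.2 -2.7 -2.4] rows 0.2
turn -0.002 rows 0.0
c [537.6  58.3  64.8] n [0.043 0.763 0.645] rms 2.51 tilt 49.9
```

View pics/s16.png

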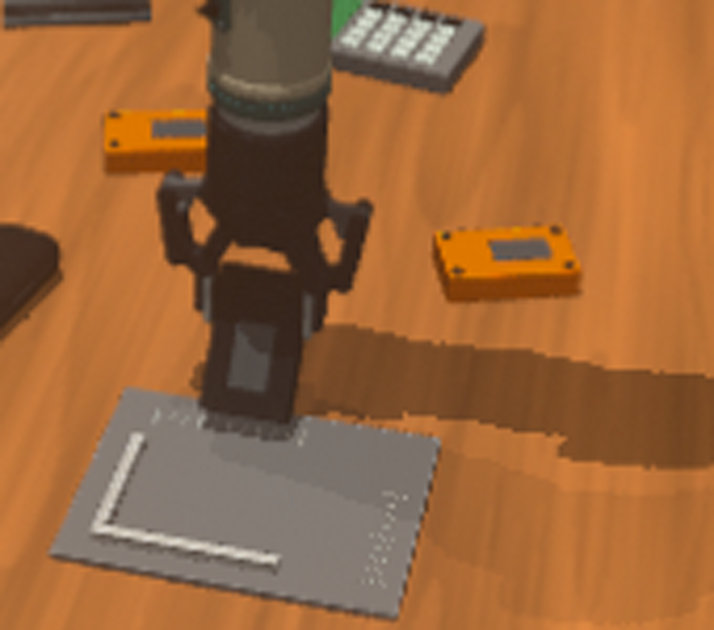

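Emit:
{"op": "play_rows", "data": {"slide": [[-14, 0, 0], [-28, 0, 0], [-28, 0, 4], [-28, 0, 8], [-28, 0, 8]], "turn": [0, 0, 0, 0, 0], "fingers": [0.68, 0.68, 0.68, 0.68, 0.68]}}

```text
clock: 15.8
eef_pos: [543.1, 16.3, 54.6]
tool_rot: [3.125, 0.007, 1.535]
force: [-0.5, 0.7, -2.4]
width: 59.1
```

```bash
python3 g.py 542 25 58 88; python3 - <<'E'
from h import *
shot('side','s17',(230,140,400,290),4.2)
E
python3 tilt.py 293 221 4
```

```text
t 15.8 pos [543.1  16.3  54.6] rpy [179.1   0.4  88. ] F [-0.5  0.7 -2.4] T [-0.04  0.04  0.05] w 59.1
slide [ 8.6 -1.4 -3.5] rows 0.2
turn -0.001 rows 0.0
c [541.1  38.1  49.2] n [-0.021  0.783  0.622] rms 2.76 tilt 51.6
```

View pics/s17.png

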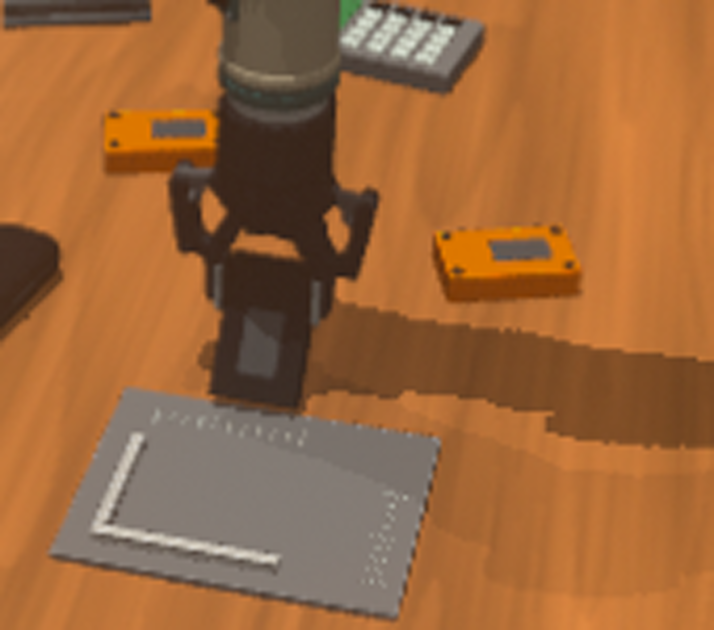

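Emit:
{"op": "play_rows", "data": {"slide": [[0, 0, 2], [2, 0, 3], [4, 0, 3], [6, 0, 3]], "turn": [0, 0, 0, 0], "fingers": [0.69, 0.69, 0.692, 0.692]}}

```text
clock: 16.35
eef_pos: [544.0, 19.7, 52.5]
tool_rot: [3.123, 0.01, 1.534]
force: [-2.3, -8.1, 7.6]
width: 59.0
```

Emit:
{"op": "play_rows", "data": {"slide": [[7.5, 0, -0.5], [14, 0, -3.5], [21, 0, -5.5], [28, 0, -7], [35, 0, -7.5]], "turn": [0, 0, 0, 0, 0], "fingers": [0.692, 0.692, 0.692, 0.692, 0.692]}}

```text
clock: 16.98
eef_pos: [545.4, 52.3, 60.4]
tool_rot: [3.122, 0.013, 1.533]
force: [-1.6, -5.1, 5.9]
width: 59.4
```

```bash
python3 g.py 542 57 65 88; python3 - <<'E'
from h import *
shot('side','s18',(230,140,400,290),4.2)
E
python3 tilt.py 291 221 4
```

```text
t 16.98 pos [545.4  52.3  60.4] rpy [178.9   0.8  87.8] F [-1.6 -5.1  5.9] T [-1.78  0.46  0.07] w 59.4
slide [ 4.5 -3.5 -4.8] rows 0.1
turn -0.003 rows 0.0
c [543.7  55.3  61.8] n [0.034 0.966 0.256] rms 2.14 tilt 75.2
```

View pics/s18.png

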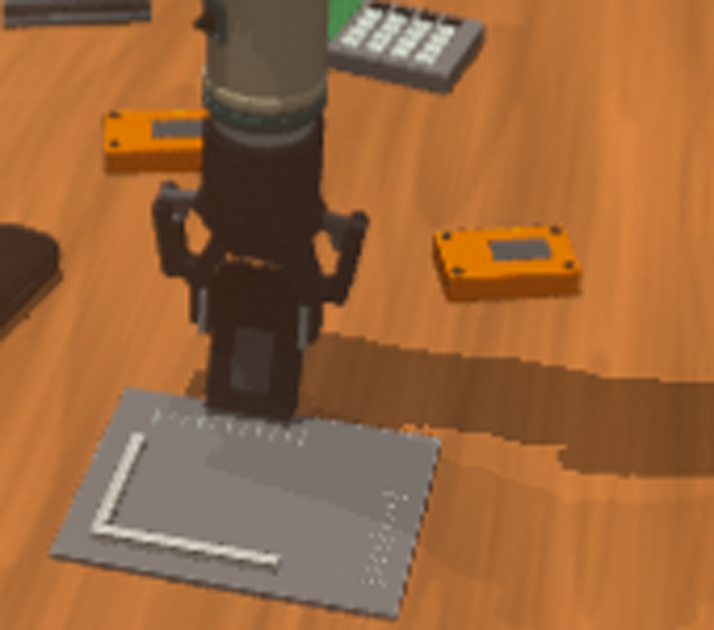

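Emit:
{"op": "play_rows", "data": {"slide": [[7, 0, 1.5], [14, 0, 2.5], [20.5, 0, 4], [27, 0, 6], [33, 0, 8]], "turn": [0, 0, 0, 0, 0], "fingers": [0.692, 0.692, 0.692, 0.692, 0.692]}}

```text
clock: 17.65
eef_pos: [547.2, 85.8, 53.8]
tool_rot: [3.121, 0.013, 1.534]
force: [-2.4, -2.7, 19.7]
width: 59.1
```

```bash
python3 g.py 542 57 65 88; python3 - <<'E'
from h import *
shot('side','s19',(230,140,400,290),4.2)
E

```

```text
t 17.65 pos [547.2  85.8  53.8] rpy [178.8   0.7  87.9] F [-2.4 -2.7 19.7] T [-1.19  0.94  0.02] w 59.1
slide [-29.1  -3.9 -10.9] rows 0.5
turn -0.002 rows 0.0
```

View pics/s19.png

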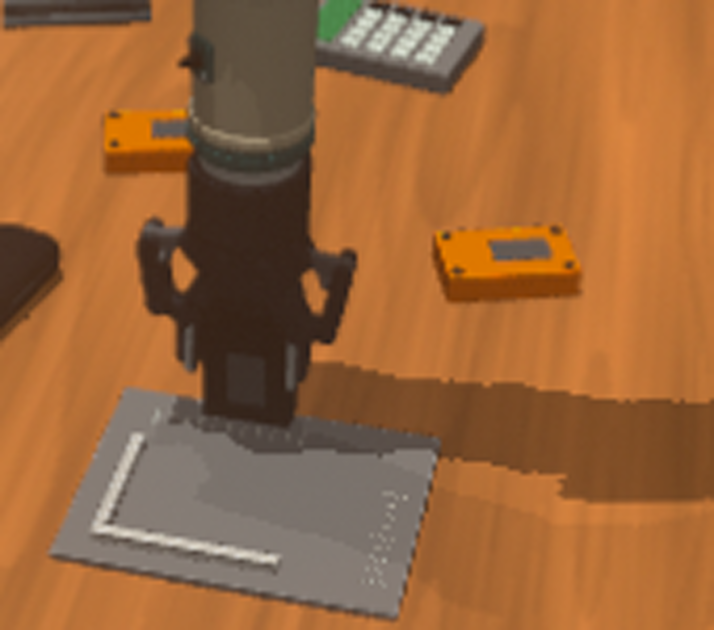

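```bash
python3 tilt.py 288 230 4; python3 tilt.py 288 233 3;python3 tilt.py 288 225 3
```

```text
c [547.7  76.   45.2] n [-0.016 -0.994  0.105] rms 1.76 tilt 83.9
c [547.9  74.9  33.6] n [-0.068 -0.981  0.183] rms 1.75 tilt 79.4
c [547.5  77.8  64.5] n [-0.012 -0.992  0.122] rms 1.88 tilt 83.0
```

```bash
python3 - <<'E'
from h import *
d=np.load('last_side.npz'); C=cloud('side',d['dep'])
for v in range(196,244,3):
    print(v,[tuple(int(x) for x in C[v,u]) for u in (274,278,283,288,294,299,302)])
im=d['im'][180:250,255:325]; cv2.imwrite('pics/z19.png',cv2.resize(im,None,fx=8,fy=8,interpolation=cv2.INTER_CUBIC))
print(proj('side',[[547,86,54],[547,86,68]]))
E
```

```text
196 [(582, 95, 168), (566, 118, 185), (552, 124, 191), (539, 126, 195), (526, 116, 190), (514, 109, 187), (509, 92, 176)]
199 [(582, 96, 158), (571, 98, 161), (558, 93, 160), (539, 123, 184), (525, 118, 182), (515, 101, 172), (508, 98, 171)]
202 [(629, -108, 0), (571, 98, 152), (556, 105, 159), (545, 94, 153), (528, 99, 159), (515, 99, 161), (508, 97, 161)]
205 [(626, -92, 0), (570, 103, 146), (557, 99, 145), (544, 100, 148), (527, 105, 154), (515, 100, 152), (540, -109, 1)]
208 [(622, -76, 0), (570, 103, 136), (557, 100, 136), (545, 94, 134), (527, 103, 143), (518, 81, 129), (538, -99, -2)]
211 [(581, 99, 122), (570, 99, 124), (562, 73, 106), (548, 74, 109), (527, 104, 134), (516, 90, 126), (509, 80, 120)]
214 [(582, 96, 110), (574, 83, 101), (560, 83, 103), (547, 81, 105), (527, 101, 122), (514, 101, 125), (509, 79, 109)]
217 [(582, 96, 99), (576, 75, 85), (561, 78, 90), (547, 80, 93), (531, 79, 96), (514, 99, 113), (507, 92, 109)]
220 [(582, 97, 90), (575, 78, 77), (560, 82, 82), (547, 78, 82), (530, 81, 86), (514, 99, 103), (505, 101, 106)]
223 [(582, 95, 78), (576, 72, 62), (561, 76, 68), (547, 79, 72), (531, 76, 73), (513, 101, 94), (506, 95, 91)]
226 [(583, 94, 67), (575, 78, 56), (561, 77, 58), (547, 78, 61), (530, 79, 65), (514, 96, 80), (505, 96, 82)]
229 [(598, 27, 2), (576, 76, 44), (561, 76, 46), (547, 76, 48), (531, 75, 51), (513, 99, 73), (505, 96, 71)]
232 [(596, 38, 0), (575, 76, 33), (561, 76, 36), (547, 75, 37), (530, 75, 41), (513, 98, 62), (516, 21, 0)]
235 [(593, 52, 0), (576, 72, 19), (562, 73, 23), (548, 71, 23), (530, 75, 29), (518, 63, 22), (514, 34, 0)]
238 [(354, 1080, 868), (576, 72, 8), (562, 73, 12), (548, 69, 11), (530, 76, 19), (517, 70, 17), (512, 48, 0)]
241 [(585, 86, 7), (574, 81, 5), (560, 79, 5), (546, 77, 7), (530, 72, 5), (516, 71, 7), (508, 69, 7)]
[[287.59719481 229.7991605 ]
 [287.65777906 225.79132855]]
```

View pics/z19.png

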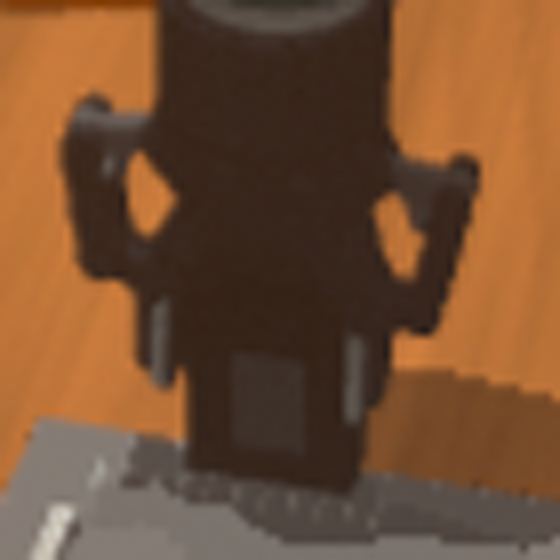

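Emit:
{"op": "play_rows", "data": {"slide": [[0, 0, 0], [0, 0, -3], [0, 0, -10], [15, 0, -10], [30, 0, -10]], "turn": [0, 0, 0, 0, 0], "fingers": [0.5, 0.5, 0.5, 0.5, 0.5]}}

```text
clock: 18.32
eef_pos: [548.0, 119.0, 63.1]
tool_rot: [3.122, 0.011, 1.535]
force: [0.1, -0.2, -2.3]
width: 58.5
```

```bash
cat > col.py <<'E'
from h import *
import sys
def col(us,vs,n='side'):
    d=np.load('last_%s.npz'%n); C=cloud(n,d['dep'])
    for v in vs: print(v,[tuple(int(x) for x in C[v,u]) for u in us])
E
python3 g.py; python3 - <<'E'
from h import *
shot('side','s20',(230,140,370,290),4); from col import col
p=proj('side',[[548,115,65]])[0]; print(p); u,v=map(int,p); col([u-8,u,u+8],range(v-20,v+24,4))
E
```

```text
t 18.32 pos [548.  119.   63.1] rpy [178.9   0.6  88. ] F [ 0.1 -0.2 -2.3] T [0.08 0.   0.07] w 58.5
[285.12165862 233.17925224]
213 [(564, 138, 146), (545, 131, 144), (523, 139, 154)]
217 [(570, 112, 114), (549, 111, 116), (523, 137, 140)]
221 [(570, 115, 102), (549, 112, 104), (527, 114, 109)]
225 [(571, 109, 84), (548, 113, 91), (527, 111, 93)]
229 [(571, 110, 71), (548, 117, 81), (527, 114, 82)]
233 [(571, 109, 57), (549, 110, 61), (528, 106, 62)]
237 [(571, 108, 42), (549, 109, 47), (527, 106, 48)]
241 [(572, 105, 25), (549, 106, 30), (526, 110, 37)]
245 [(573, 101, 7), (551, 97, 7), (527, 107, 20)]
249 [(569, 117, 6), (548, 111, 6), (526, 107, 6)]
253 [(566, 132, 5), (545, 125, 3), (524, 120, 3)]
```

View pics/s20.png

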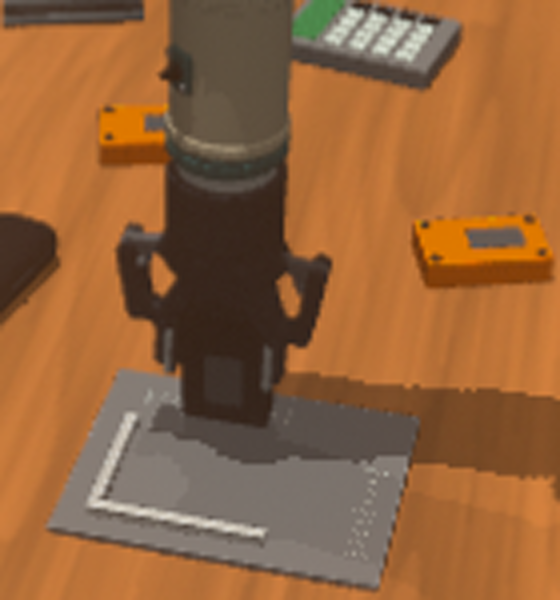

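Emit:
{"op": "play_rows", "data": {"slide": [[0, 0, 6], [0, 0, 10], [0, 0, 12]], "turn": [0, 0, 0], "fingers": [0.5, 0.5, 0.5]}}

```text
clock: 18.75
eef_pos: [548.0, 123.4, 53.6]
tool_rot: [3.122, 0.006, 1.539]
force: [-9.1, 4.0, 42.0]
width: 58.7
```

Emit:
{"op": "play_rows", "data": {"slide": [[0, 0, -1], [-3, 0, -1], [-6, 0, -1], [-8, 0, -1], [-8, 0, -1]], "turn": [0, 0, 0, 0, 0], "fingers": [0.6, 0.68, 0.68, 0.68, 0.69]}}

```text
clock: 19.38
eef_pos: [547.6, 114.8, 54.3]
tool_rot: [3.123, 0.006, 1.538]
force: [-0.3, 0.3, -2.9]
width: 59.1
```

```bash
python3 g.py; python3 - <<'E'
from h import *
shot('side','s21',(230,140,370,290),4); from col import col
p=proj('side',[[548,112,50]])[0]; print(p); u,v=map(int,p); col([u-8,u,u+8],range(v-24,v+20,4))
E
```

```text
t 19.38 pos [547.6 114.8  54.3] rpy [178.9   0.4  88.1] F [-0.3  0.3 -2.9] T [ 0.1  -0.01 -0.05] w 59.1
[285.29928377 236.7944381 ]
212 [(566, 130, 143), (546, 126, 144), (525, 128, 149)]
216 [(566, 130, 131), (546, 124, 129), (524, 131, 138)]
220 [(571, 108, 101), (550, 106, 103), (524, 133, 127)]
224 [(572, 102, 82), (550, 104, 87), (527, 110, 96)]
228 [(571, 108, 73), (549, 108, 77), (528, 107, 80)]
232 [(573, 102, 54), (550, 105, 60), (528, 104, 64)]
236 [(572, 103, 41), (550, 105, 46), (528, 103, 49)]
240 [(572, 103, 27), (550, 103, 31), (527, 105, 37)]
244 [(573, 100, 10), (550, 104, 17), (527, 103, 20)]
248 [(570, 114, 7), (549, 108, 6), (527, 102, 5)]
252 [(567, 129, 7), (545, 124, 6), (524, 119, 5)]
```

View pics/s21.png

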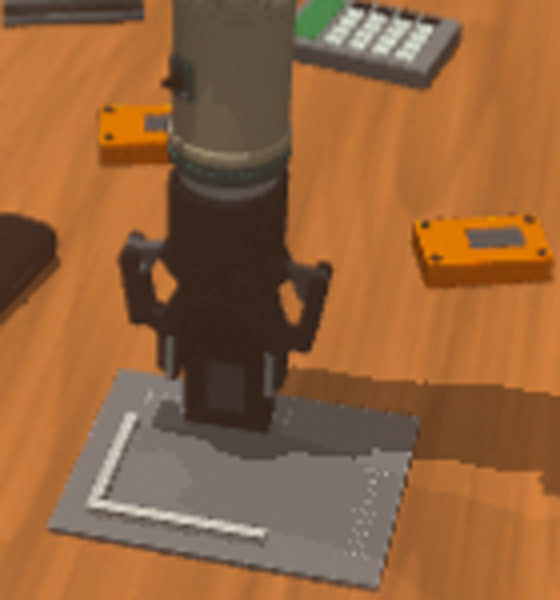

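Emit:
{"op": "play_rows", "data": {"slide": [[0, 0, 0.7], [0, 0, 1.2], [0, 0, 1.5]], "turn": [0, 0, 0], "fingers": [0.68, 0.69, 0.69]}}

```text
clock: 19.8
eef_pos: [547.7, 115.3, 53.8]
tool_rot: [3.123, 0.006, 1.539]
force: [-2.7, 0.5, 10.7]
width: 59.1
```

Emit:
{"op": "play_rows", "data": {"slide": [[0, 0, 0], [0, 0, 0], [0, 0, 0], [0, 0, 0]], "turn": [0, 0, 0, 0], "fingers": [0.698, 0.702, 0.706, 0.715]}}

```text
clock: 20.3
eef_pos: [547.9, 115.2, 53.8]
tool_rot: [3.122, 0.006, 1.539]
force: [-0.7, 0.4, -0.2]
width: 61.0
```

```bash
python3 g.py; python3 - <<'E'
from h import *
shot('side','s22',(230,140,370,290),4); from col import col
p=proj('side',[[548,112,50]])[0]; u,v=map(int,p); col([u-8,u,u+8],range(v-24,v+20,4))
E
```

```text
t 20.3 pos [547.9 115.2  53.8] rpy [178.9   0.3  88.2] F [-0.7  0.4 -0.2] T [-0.02  0.03 -0.04] w 61.0
212 [(566, 133, 145), (546, 127, 145), (525, 125, 147)]
216 [(566, 133, 133), (546, 124, 129), (524, 131, 139)]
220 [(572, 103, 96), (551, 99, 97), (523, 135, 129)]
224 [(572, 102, 82), (551, 100, 84), (529, 101, 88)]
228 [(573, 100, 67), (550, 102, 72), (529, 101, 75)]
232 [(572, 102, 55), (551, 101, 57), (529, 100, 60)]
236 [(573, 100, 39), (551, 98, 41), (528, 103, 49)]
240 [(573, 100, 24), (550, 104, 31), (528, 101, 33)]
244 [(573, 101, 11), (550, 103, 16), (527, 105, 22)]
248 [(571, 110, 4), (550, 103, 2), (527, 105, 8)]
252 [(566, 132, 9), (545, 126, 8), (524, 119, 5)]
```

View pics/s22.png

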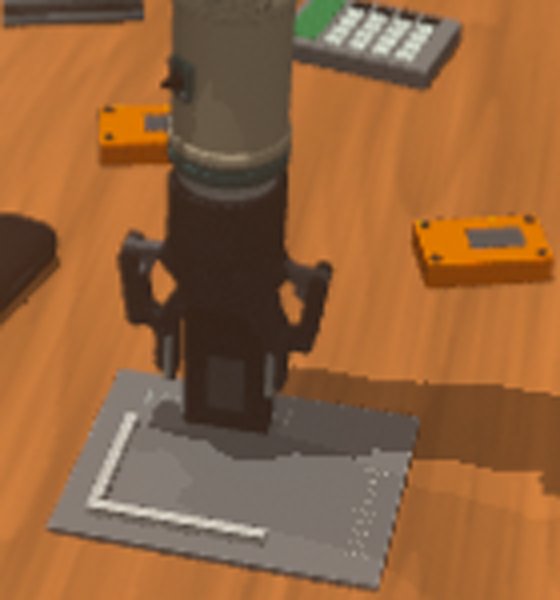

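Emit:
{"op": "play_rows", "data": {"slide": [[0, 0, 0], [0, 0, -14], [0, 0, -27], [-13, 0, -27], [-25, 0, -27]], "turn": [0, 0, 0, 0, 0], "fingers": [0.8, 0.8, 0.8, 0.8, 0.8]}}

```text
clock: 20.98
eef_pos: [546.5, 89.1, 81.2]
tool_rot: [3.122, 0.006, 1.538]
force: [0.2, 1.2, -1.3]
width: 68.3
```

```bash
python3 g.py 548 89.5 81 88; python3 - <<'E'
from h import *
shot('side','s23',(230,140,370,290),4); from col import col
p=proj('side',[[548,112,50]])[0]; u,v=map(int,p); col([u-8,u,u+8],range(v-24,v+20,4))
E
```

```text
t 20.98 pos [546.5  89.1  81.2] rpy [178.9   0.3  88.1] F [ 0.2  1.2 -1.3] T [-0.01  0.06 -0.04] w 68.3
slide [0.4 1.5 0.2] rows 0.0
turn 0.003 rows 0.0
212 [(577, 80, 105), (585, -64, 0), (560, -66, 2)]
216 [(574, 97, 105), (552, 98, 109), (532, 85, 103)]
220 [(572, 106, 98), (551, 99, 97), (529, 105, 105)]
224 [(573, 99, 79), (551, 100, 84), (529, 100, 88)]
228 [(573, 101, 67), (551, 101, 71), (529, 100, 74)]
232 [(573, 99, 51), (550, 102, 58), (529, 101, 61)]
236 [(573, 102, 40), (551, 100, 42), (529, 97, 44)]
240 [(572, 103, 27), (550, 103, 31), (528, 99, 32)]
244 [(572, 103, 12), (550, 100, 13), (528, 99, 17)]
248 [(570, 114, 8), (549, 107, 5), (528, 100, 4)]
252 [(567, 126, 3), (545, 126, 8), (524, 121, 8)]
```

View pics/s23.png

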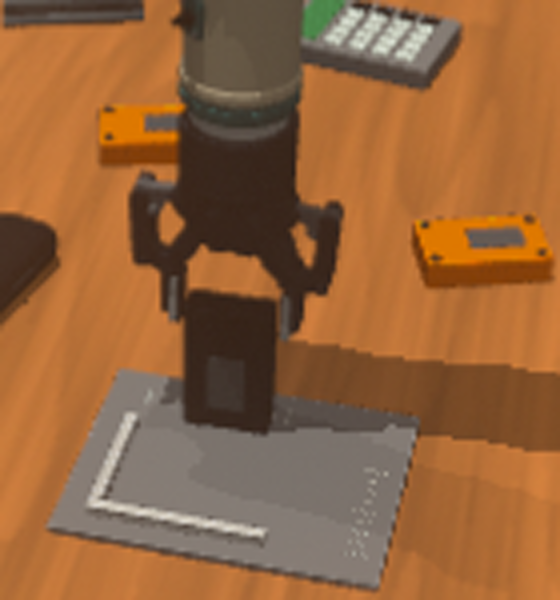

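Emit:
{"op": "play_rows", "data": {"slide": [[0.5, 1.5, 4], [0.5, 1.5, 4], [0.5, 1.5, 4], [0.5, 1.5, 4], [0.5, 1.5, 4]], "turn": [0, 0, 0, 0, 0], "fingers": [0.75, 0.72, 0.65, 0.5, 0.5]}}

```text
clock: 21.65
eef_pos: [547.6, 87.3, 77.0]
tool_rot: [3.123, 0.008, 1.536]
force: [-0.0, 0.4, 0.9]
width: 59.1
```

Emit:
{"op": "play_rows", "data": {"slide": [[0, 0, -5], [0, 0, -15], [0, 0, -25], [0, 0, -25]], "turn": [0, 0, 0, 0], "fingers": [0.5, 0.5, 0.5, 0.5]}}

```text
clock: 22.15
eef_pos: [548.0, 87.6, 103.2]
tool_rot: [3.121, 0.007, 1.536]
force: [0.0, -0.3, -1.8]
width: 58.7
```

```bash
python3 g.py 505 125 102 -2.1; python3 - <<'E'
from h import *
shot('side','s24',(230,140,370,290),4); from col import col
p=proj('side',[[548,101,70]])[0]; u,v=map(int,p); col([u-8,u,u+8],range(v-24,v+20,4))
E
```

```text
t 22.15 pos [548.   87.6 103.2] rpy [178.8   0.4  88. ] F [ 0.  -0.3 -1.8] T [0.02 0.04 0.02] w 58.7
slide [ 35.9 -44.3  -0. ] rows 0.9
turn 1.573 rows 8.4
204 [(575, 79, 132), (589, -102, 2), (565, -109, 0)]
208 [(571, 96, 131), (550, 94, 133), (530, 87, 131)]
212 [(569, 105, 125), (549, 97, 123), (527, 103, 130)]
216 [(570, 99, 107), (548, 102, 113), (527, 102, 117)]
220 [(569, 103, 97), (548, 103, 100), (526, 103, 104)]
224 [(570, 103, 83), (549, 98, 83), (527, 100, 88)]
228 [(570, 100, 67), (547, 104, 74), (526, 100, 75)]
232 [(569, 103, 56), (548, 102, 58), (526, 102, 62)]
236 [(570, 101, 40), (547, 102, 45), (526, 101, 47)]
240 [(576, 76, 4), (553, 71, 4), (524, 106, 38)]
244 [(572, 94, 5), (549, 91, 7), (528, 84, 5)]
```

View pics/s24.png

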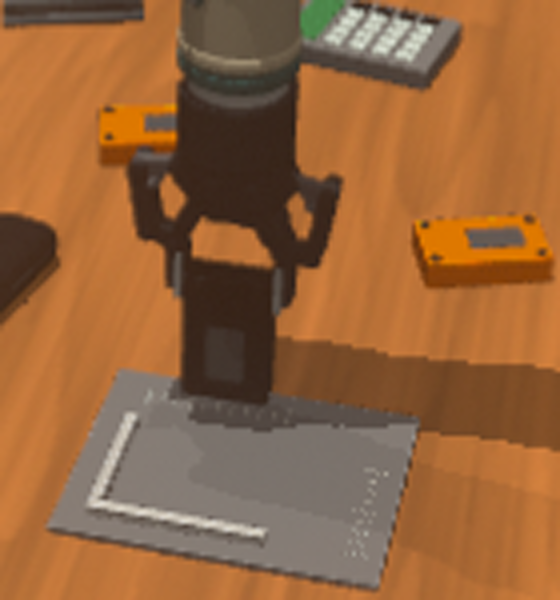

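```bash
python3 g.py 488 137 103 -2.1
```

```text
t 22.2 pos [547.6  87.6 102.6] rpy [178.9   0.4  88. ] F [ 0.3 -0.3 -2.5] T [-0.01  0.08 -0.01] w 58.8
slide [ 47.3 -61.2  -1.9] rows 1.2
turn 1.573 rows 8.4
```

Emit:
{"op": "play_rows", "data": {"slide": [[5, -8, 0], [14, -18, 0], [24, -30, 0], [34, -42, 0], [40, -52, 0]], "turn": [0.15, 0.33, 0.51, 0.69, 0.87], "fingers": [0.5, 0.5, 0.5, 0.5, 0.5]}}

```text
clock: 22.82
eef_pos: [496.3, 130.2, 101.0]
tool_rot: [3.124, -0.01, 0.661]
force: [-0.6, 0.4, -3.0]
width: 59.0
```

```bash
python3 g.py 488 137 103 -2.1
```

```text
t 22.82 pos [496.3 130.2 101. ] rpy [179.   -0.6  37.9] F [-0.6  0.4 -3. ] T [-0.04 -0.05 -0.02] w 59.0
slide [ -2.3 -10.4  -2.2] rows 0.2
turn 0.698 rows 3.7
```

Emit:
{"op": "play_rows", "data": {"slide": [[0, -4, 0], [-1, -8, 0], [-2, -10, 0], [-2, -10, 0], [-2, -10, 0]], "turn": [0.18, 0.36, 0.54, 0.7, 0.7], "fingers": [0.5, 0.5, 0.5, 0.5, 0.5]}}

```text
clock: 23.45
eef_pos: [488.3, 137.0, 100.5]
tool_rot: [3.134, -0.019, -0.037]
force: [0.2, 0.3, -1.8]
width: 59.1
```

```bash
python3 g.py 488 137 103 -2.1; python3 - <<'E'
from h import *
shot('side','s25',(230,140,390,300),4); shot('top','t25',(175,175,365,315),4.2)
E
```

```text
t 23.45 pos [488.3 137.  100.5] rpy [179.6  -1.1  -2.1] F [ 0.2  0.3 -1.8] T [0.   0.02 0.05] w 59.1
slide [-0.3  0.  -2.5] rows 0.0
turn 0.0 rows 0.0
```

View pics/s25.png

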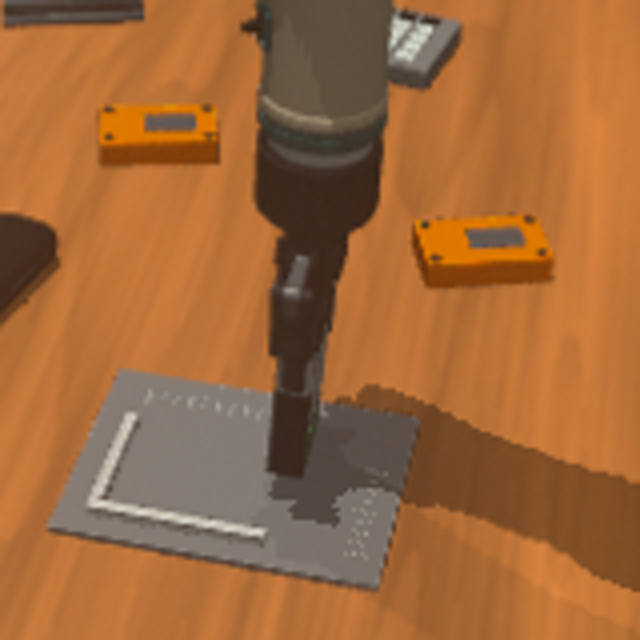

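View pics/t25.png

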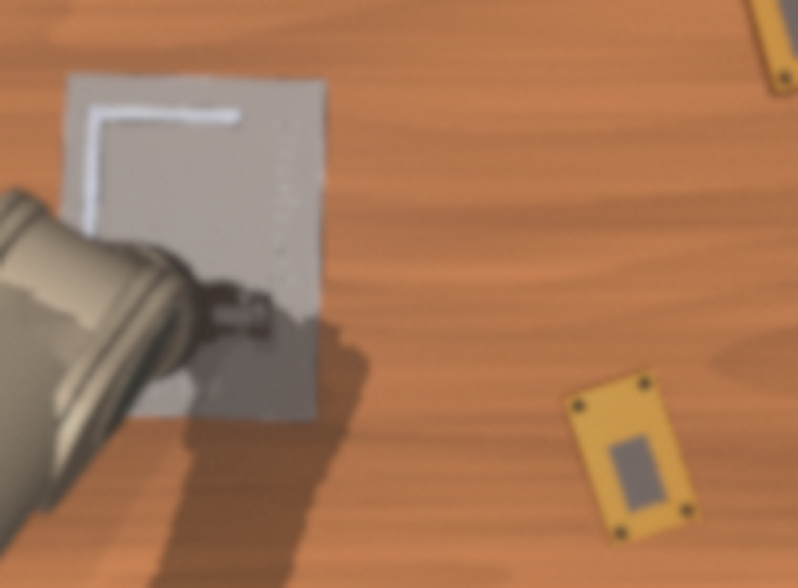

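Emit:
{"op": "play_rows", "data": {"slide": [[0, 0, 10], [0, 0, 19], [0, 0, 22.5], [0, 0, 22.5]], "turn": [0, 0, 0, 0], "fingers": [0.5, 0.55, 0.65, 0.68]}}

```text
clock: 24.05
eef_pos: [488.8, 136.5, 77.9]
tool_rot: [3.134, -0.019, -0.036]
force: [0.0, 0.4, -2.6]
width: 59.1
```

Emit:
{"op": "play_rows", "data": {"slide": [[0, 0, 0.7], [0, 0, 1.3]], "turn": [0, 0], "fingers": [0.69, 0.692]}}

```text
clock: 24.3
eef_pos: [489.3, 136.4, 77.1]
tool_rot: [3.135, -0.02, -0.036]
force: [-1.7, 0.6, 6.3]
width: 59.2
```

Emit:
{"op": "play_rows", "data": {"slide": [[5, 0, 0.2], [10, 0, 0], [15, 0, 0], [20, 0, 0.5], [25, 0, 1]], "turn": [0, 0, 0, 0, 0], "fingers": [0.693, 0.694, 0.694, 0.694, 0.694]}}

```text
clock: 24.92
eef_pos: [513.9, 135.7, 76.7]
tool_rot: [3.135, -0.018, -0.036]
force: [-2.9, 0.4, 6.4]
width: 59.5
```

```bash
python3 g.py; python3 - <<'E'
from h import *
shot('side','s26',(260,170,360,270),6)
E
```

```text
t 24.93 pos [513.9 135.7  76.7] rpy [179.6  -1.   -2.1] F [-2.9  0.4  6.4] T [-0.02  0.95 -0.07] w 59.5
```

View pics/s26.png

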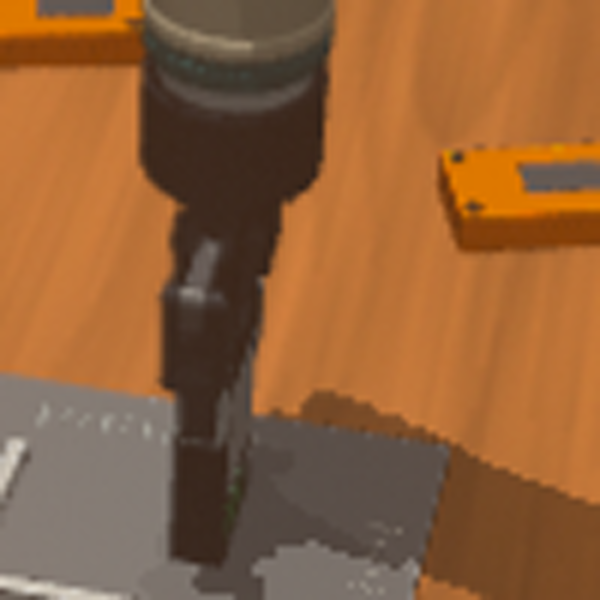

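```bash
python3 - <<'E'
from h import *
p=(np.array([[170,555],[222,565]])+.5)/6-.5+[260,170]
print(atz('side',p,6).round(1))
# same corner near top: (178,432) assume y plane of first
P,v=ray('side',(np.array([[177,440],[232,446]])+.5)/6-.5+[260,170])
for q in v:
    t=(167-P[1])/q[1]; print((P+q*t).round(1))
E
```

```text
[[530.1 162.1   6. ]
 [506.2 163.6   6. ]]
[526.9 167.   77.9]
[503.  167.   78.8]
```

Emit:
{"op": "play_rows", "data": {"slide": [[0, 0, -3], [15, 0, -4], [35, 0, -4], [55, 0, -4], [72, 0, -4]], "turn": [0, 0, 0, 0, 0], "fingers": [0.6, 0.6, 0.6, 0.6, 0.6]}}

```text
clock: 25.6
eef_pos: [587.8, 132.9, 82.0]
tool_rot: [3.134, -0.02, -0.036]
force: [0.3, -0.0, -1.6]
width: 59.0
```

```bash
python3 g.py; python3 - <<'E'
from h import *
shot('side','s27',(240,160,360,280),5)
E
```

```text
t 25.6 pos [587.8 132.9  82. ] rpy [179.6  -1.2  -2.1] F [ 0.3 -0.  -1.6] T [ 0.03 -0.01 -0.03] w 59.0
```

View pics/s27.png

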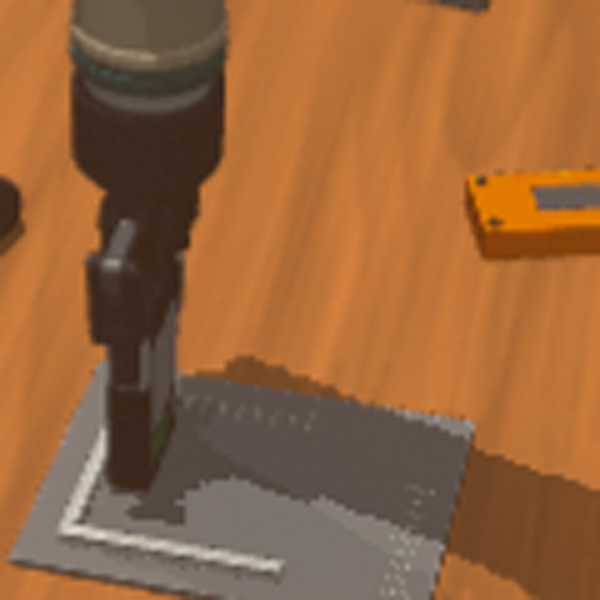

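```bash
python3 - <<'E'
from h import *
print(atz('top',[(248,140),(252,133),(303,152),(299,163),(248,152)],30).round(0))
E
```

```text
[[780.  61.  30.]
 [799.  50.  30.]
 [745. -87.  30.]
 [715. -76.  30.]
 [747.  61.  30.]]
```

Emit:
{"op": "play_rows", "data": {"slide": [[4, 0, 1], [8, 0, 1.5], [11, 0, 1.5], [14, 0, 1.5]], "turn": [0, 0, 0, 0], "fingers": [0.6, 0.65, 0.67, 0.67]}}

```text
clock: 26.15
eef_pos: [599.9, 132.8, 79.9]
tool_rot: [3.135, -0.015, -0.036]
force: [-6.6, 0.6, -0.7]
width: 58.9
```

Emit:
{"op": "play_rows", "data": {"slide": [[6, 0, 0], [11, 0, 0], [16, 0, 0], [21, 0, 0.5], [26, 0, 1]], "turn": [0, 0, 0, 0, 0], "fingers": [0.68, 0.685, 0.685, 0.685, 0.685]}}

```text
clock: 26.78
eef_pos: [621.3, 132.7, 77.8]
tool_rot: [3.136, -0.005, -0.035]
force: [-5.7, 0.1, -1.9]
width: 59.0
```

```bash
python3 g.py; python3 - <<'E'
from h import *
shot('side','s28',(220,160,340,280),5)
E
```

```text
t 26.77 pos [621.3 132.7  77.8] rpy [179.7  -0.3  -2. ] F [-5.7  0.1 -1.9] T [ 0.17  1.66 -0.01] w 59.0
```

View pics/s28.png

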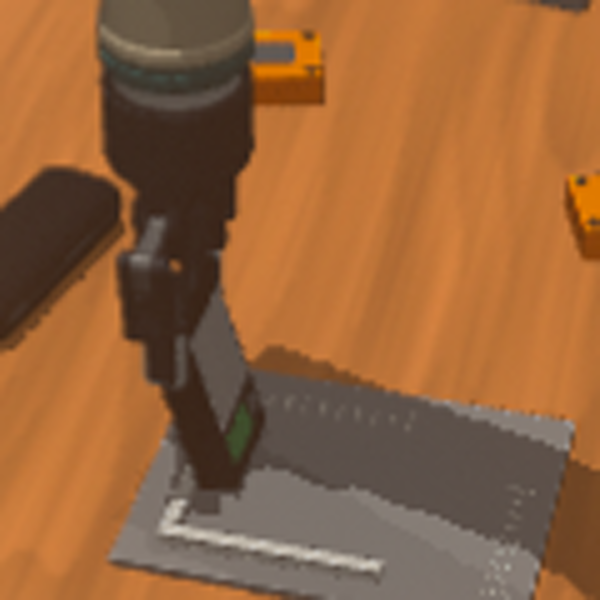

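Emit:
{"op": "play_rows", "data": {"slide": [[11.5, 0, 2], [22, 0, 6], [32, 0, 11], [41.5, 0, 18], [49.5, 0, 26]], "turn": [0, 0, 0, 0, 0], "fingers": [0.685, 0.685, 0.685, 0.685, 0.685]}}

```text
clock: 27.45
eef_pos: [670.5, 131.1, 52.1]
tool_rot: [3.137, -0.004, -0.035]
force: [-3.7, -0.0, 3.5]
width: 58.9
```

```bash
python3 g.py; python3 - <<'E'
from h import *
shot('side','s29',(200,150,320,270),5)
E
```

```text
t 27.45 pos [670.5 131.1  52.1] rpy [179.7  -0.2  -2. ] F [-3.7 -0.   3.5] T [ 0.05  1.45 -0.05] w 58.9
```

View pics/s29.png

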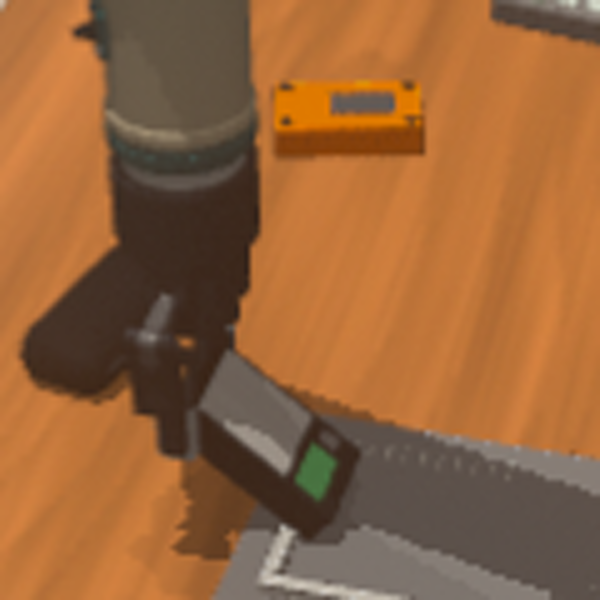

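Emit:
{"op": "play_rows", "data": {"slide": [[7.5, 0, 9], [13, 0, 18], [17, 0, 28], [19.5, 0, 37], [20.5, 0, 42]], "turn": [0, 0, 0, 0, 0], "fingers": [0.685, 0.685, 0.685, 0.685, 0.685]}}

```text
clock: 28.12
eef_pos: [694.8, 129.8, 10.6]
tool_rot: [3.136, -0.01, -0.035]
force: [0.8, 0.8, 7.0]
width: 58.9
```

```bash
python3 g.py; python3 - <<'E'
from h import *
shot('side','s30',(200,150,320,270),5)
E
python3 tilt.py 257 230 3; python3 tilt.py 257 230 4
```

```text
t 28.12 pos [694.8 129.8  10.6] rpy [179.7  -0.6  -2. ] F [0.8 0.8 7. ] T [ 0.11  0.34 -0.01] w 58.9
c [646.5  40.4   0.8] n [ 0.051 -0.102  0.994] rms 1.87 tilt 6.5
c [646.7  38.5   1. ] n [ 0.058 -0.087  0.995] rms 1.97 tilt 6.0
```

View pics/s30.png

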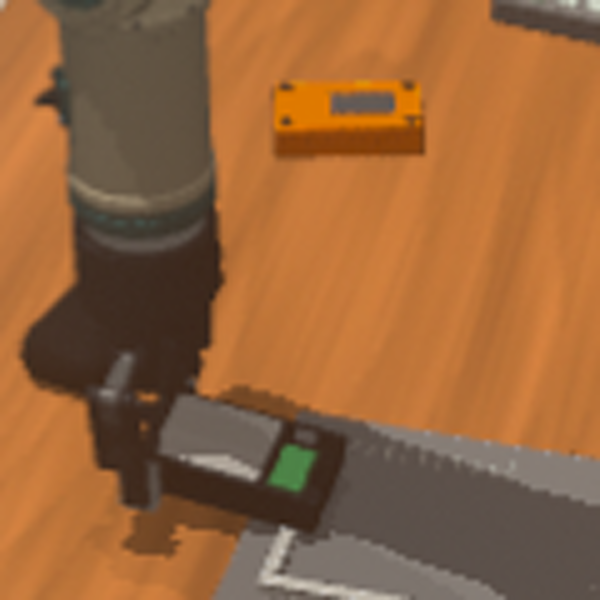

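```bash
python3 tilt.py 244 235 4; python3 tilt.py 258 243 3;  python3 tilt.py 250 240 6
```

```text
c [660.8 123.3  45.4] n [-0.138  0.011  0.99 ] rms 1.67 tilt 7.9
c [616.9 141.3  39.7] n [-0.175 -0.042  0.984] rms 1.5 tilt 10.4
c [640.5 137.5  42.5] n [-0.125  0.009  0.992] rms 1.76 tilt 7.2
```

Emit:
{"op": "play_rows", "data": {"slide": [[0, 0, 4], [0, 0, 8], [0, 0, 10], [0, 0, 10]], "turn": [0, 0, 0, 0], "fingers": [0.685, 0.685, 0.685, 0.685]}}

```text
clock: 28.68
eef_pos: [696.8, 129.6, 1.5]
tool_rot: [3.136, -0.014, -0.035]
force: [0.2, -0.0, 5.3]
width: 58.9
```

```bash
python3 g.py; python3 - <<'E'
from h import *
shot('side','s31',(200,150,320,270),5)
E
python3 tilt.py 244 236 4;  python3 tilt.py 250 240 6
```

```text
t 28.68 pos [696.8 129.6   1.5] rpy [179.7  -0.8  -2. ] F [ 0.2 -0.   5.3] T [ 0.16  0.53 -0.01] w 58.9
c [661.7 121.6  40.1] n [ 0.002 -0.027  1.   ] rms 1.46 tilt 1.6
c [641.4 133.2  39.4] n [-0.031  0.009  0.999] rms 1.65 tilt 1.8
```

View pics/s31.png

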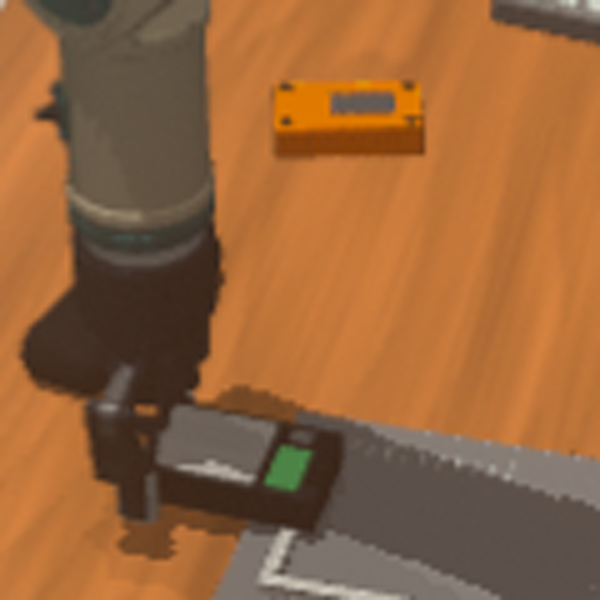

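Emit:
{"op": "play_rows", "data": {"slide": [[0, 0, -10], [0, 0, -25], [-30, 0, -28], [-60, 0, -28], [-100, 0, -28]], "turn": [0, 0, 0, 0, 0], "fingers": [0.5, 0.5, 0.5, 0.5, 0.5]}}

```text
clock: 29.35
eef_pos: [597.0, 133.1, 29.1]
tool_rot: [3.136, -0.018, -0.035]
force: [0.1, 0.8, -1.9]
width: 59.2
```

```bash
python3 g.py 583 134 12 -2.1; python3 - <<'E'
from h import *
shot('side','s32',(220,160,340,280),5)
E

```

```text
t 29.35 pos [597.  133.1  29.1] rpy [179.7  -1.   -2. ] F [ 0.1  0.8 -1.9] T [ 0.04 -0.12  0.04] w 59.2
slide [-14.3  -0.5  16.9] rows 0.4
turn 0.001 rows 0.0
```

View pics/s32.png

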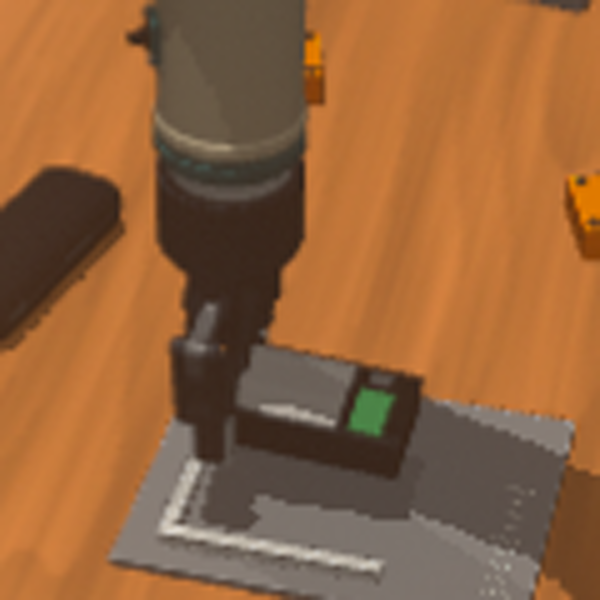

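Emit:
{"op": "play_rows", "data": {"slide": [[-8, 0, 8], [-14, -0.5, 17], [-14, -0.5, 20], [-14, -0.5, 20]], "turn": [0, 0, 0, 0], "fingers": [0.5, 0.5, 0.5, 0.5]}}

```text
clock: 29.9
eef_pos: [575.5, 134.4, 7.6]
tool_rot: [3.137, -0.006, -0.036]
force: [0.6, -0.0, -3.2]
width: 59.0
```

```bash
python3 g.py 583 134 12 -2.1; python3 - <<'E'
from h import *
shot('side','s33',(230,180,330,280),6)
E

```

```text
t 29.9 pos [575.5 134.4   7.6] rpy [179.7  -0.4  -2. ] F [ 0.6 -0.  -3.2] T [-0.04 -0.11 -0.02] w 59.0
slide [ 7.6  0.2 -4.4] rows 0.1
turn 0.001 rows 0.0
```

View pics/s33.png

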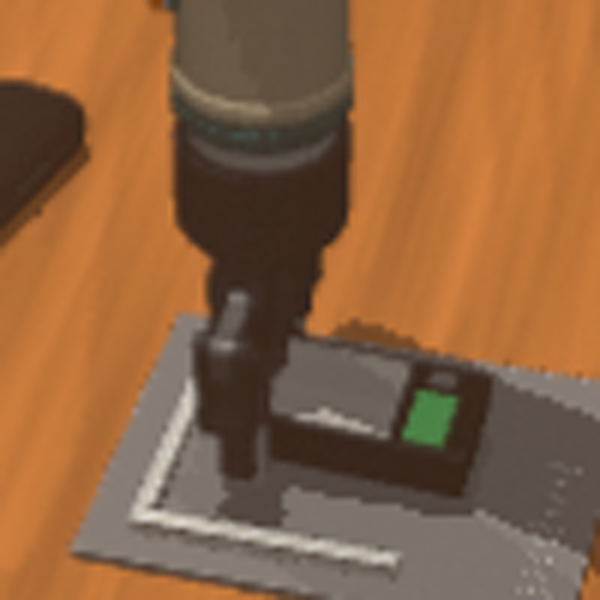

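Still clear of the board; lower a little more until a touch shows.

Emit:
{"op": "play_rows", "data": {"slide": [[0, 0, 1.5], [0, 0, 3], [0, 0, 3]], "turn": [0, 0, 0], "fingers": [0.5, 0.6, 0.65]}}

```text
clock: 30.32
eef_pos: [575.6, 134.4, 4.7]
tool_rot: [3.137, -0.007, -0.036]
force: [-0.2, -0.6, -2.8]
width: 59.0
```

Emit:
{"op": "play_rows", "data": {"slide": [[0, 0, 1], [0, 0, 2]], "turn": [0, 0], "fingers": [0.67, 0.67]}}

```text
clock: 30.58
eef_pos: [575.6, 134.4, 2.7]
tool_rot: [3.137, -0.007, -0.036]
force: [0.0, -0.5, -2.5]
width: 58.6
```

Emit:
{"op": "play_rows", "data": {"slide": [[0, 0, 0], [0, 0, 0], [0, 0, 0], [0, 0, 0], [0, 0, 0]], "turn": [0, 0, 0, 0, 0], "fingers": [0.69, 0.698, 0.702, 0.704, 0.706]}}

```text
clock: 31.2
eef_pos: [575.9, 134.4, 3.0]
tool_rot: [3.137, -0.007, -0.036]
force: [-0.1, 0.1, 0.2]
width: 60.3
```

Emit:
{"op": "play_rows", "data": {"slide": [[0, 0, 0], [0, 0, 0], [0, 0, 0]], "turn": [0, 0, 0], "fingers": [0.71, 0.73, 0.75]}}

```text
clock: 31.58
eef_pos: [575.9, 134.4, 3.0]
tool_rot: [3.137, -0.007, -0.036]
force: [-0.7, -0.6, -0.7]
width: 64.4
```

```bash
python3 g.py; python3 - <<'E'
from h import *
shot('side','s34',(230,180,330,280),6)
E
python3 tilt.py 287 247 4

```

```text
t 31.57 pos [575.9 134.4   3. ] rpy [179.7  -0.4  -2. ] F [-0.7 -0.6 -0.7] T [ 0.02  0.03 -0.06] w 64.4
c [539.5 129.8  30.3] n [ 0.01  -0.021  1.   ] rms 1.66 tilt 1.4
```

View pics/s34.png

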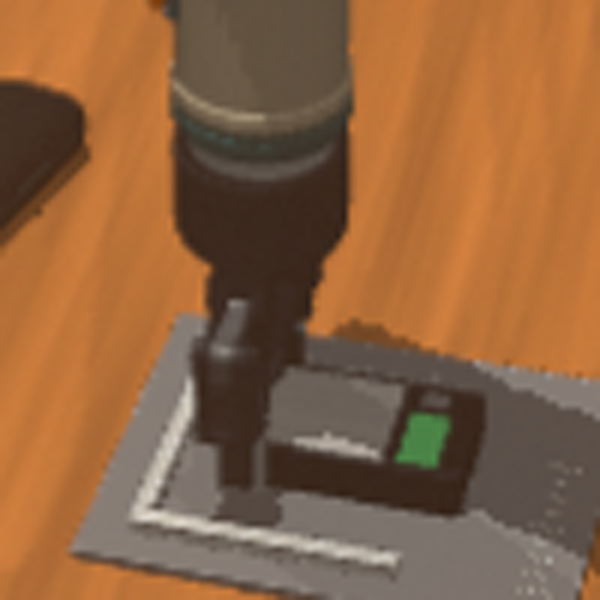

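Emit:
{"op": "play_rows", "data": {"slide": [[0, 0, -5], [0, 0, -10], [-15, 0, -10], [-32, 0, -10], [-32, 0, -10]], "turn": [0, 0, 0, 0, 0], "fingers": [0.8, 0.8, 0.8, 0.8, 0.8]}}

```text
clock: 32.25
eef_pos: [542.8, 135.9, 13.0]
tool_rot: [3.137, -0.006, -0.036]
force: [0.1, -0.1, -0.4]
width: 68.3
```

Emit:
{"op": "play_rows", "data": {"slide": [[0, 0, 0], [0, 0, 0], [0, 0, 0], [0, 0, 0], [0, 0, 0]], "turn": [0, 0, 0, 0, 0], "fingers": [0.75, 0.7, 0.6, 0.5, 0.5]}}

```text
clock: 32.88
eef_pos: [543.9, 135.8, 13.9]
tool_rot: [3.138, -0.008, -0.036]
force: [-0.9, -0.1, 6.9]
width: 58.2
```

```bash
python3 g.py; python3 - <<'E'
from h import *
shot('side','s35',(230,180,330,280),6); shot('top','t35',(175,175,315,315),4.2)
E

```

```text
t 32.88 pos [543.9 135.8  13.9] rpy [179.8  -0.4  -2. ] F [-0.9 -0.1  6.9] T [-0.04  0.25  0.02] w 58.2
```

View pics/s35.png

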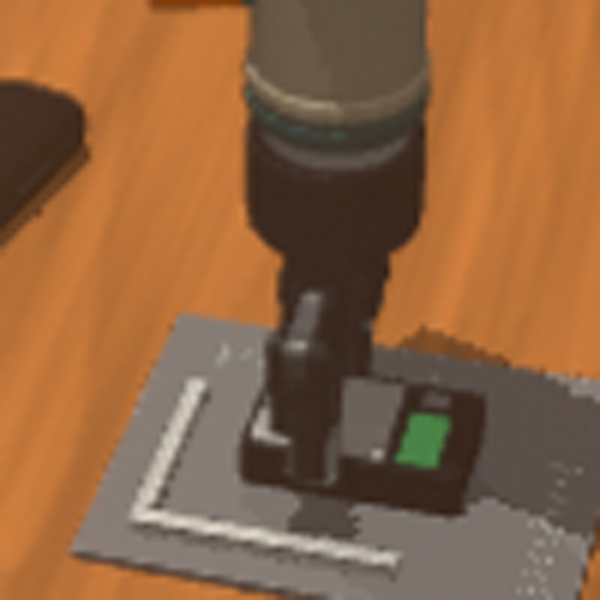

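View pics/t35.png

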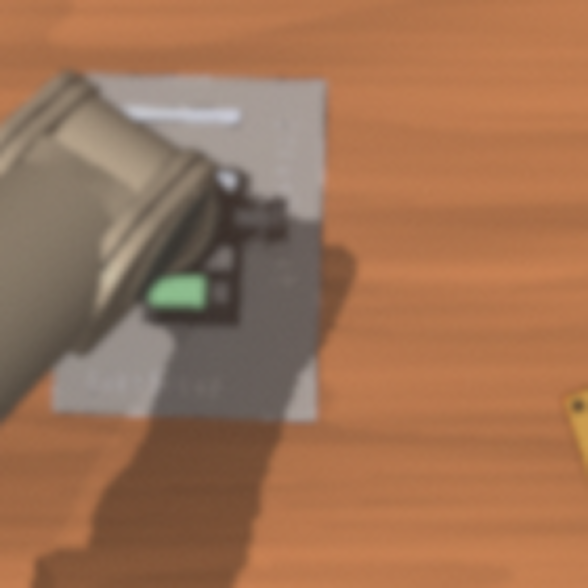

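```bash
python3 - <<'E'
from col import col
col([280,282,283,284,286],range(250,266,1))
E
```

```text
250 [(545, 191, 71), (537, 202, 81), (535, 201, 81), (534, 193, 75), (539, 142, 30)]
251 [(544, 195, 71), (539, 195, 72), (536, 197, 75), (534, 194, 72), (539, 143, 28)]
252 [(544, 195, 68), (539, 197, 70), (536, 198, 72), (534, 193, 67), (538, 146, 27)]
253 [(548, 175, 46), (538, 198, 68), (536, 198, 68), (538, 173, 46), (537, 152, 28)]
254 [(548, 177, 45), (543, 177, 45), (540, 175, 44), (538, 172, 41), (536, 158, 30)]
255 [(548, 177, 41), (542, 179, 44), (540, 176, 42), (539, 168, 35), (535, 162, 30)]
256 [(548, 175, 36), (543, 177, 38), (540, 177, 39), (538, 173, 36), (535, 162, 27)]
257 [(548, 175, 32), (543, 177, 35), (540, 178, 36), (539, 170, 29), (534, 165, 26)]
258 [(548, 179, 32), (542, 179, 33), (540, 175, 30), (538, 171, 27), (534, 164, 21)]
259 [(548, 175, 25), (542, 177, 28), (540, 177, 28), (538, 172, 24), (534, 166, 19)]
260 [(550, 168, 15), (544, 170, 18), (541, 172, 20), (538, 172, 21), (534, 167, 17)]
261 [(550, 167, 11), (545, 165, 9), (542, 166, 11), (539, 167, 13), (534, 167, 13)]
262 [(551, 161, 1), (545, 164, 5), (542, 166, 7), (539, 166, 7), (534, 163, 6)]
263 [(550, 167, 3), (544, 169, 6), (541, 169, 6), (539, 165, 4), (534, 163, 3)]
264 [(548, 178, 10), (543, 172, 6), (541, 173, 7), (538, 171, 6), (533, 168, 4)]
265 [(547, 180, 8), (543, 174, 4), (540, 177, 7), (537, 176, 7), (531, 178, 9)]
```

Emit:
{"op": "play_rows", "data": {"slide": [[4, -8, 0], [8, -16, 0], [12, -22, 0], [15, -27, 0], [16, -30, 0]], "turn": [0, 0, 0, 0, 0], "fingers": [0.5, 0.5, 0.5, 0.5, 0.5]}}

```text
clock: 33.6
eef_pos: [561.4, 165.2, 13.9]
tool_rot: [3.137, -0.008, -0.035]
force: [-0.6, -3.3, 2.3]
width: 58.5
```

Emit:
{"op": "play_rows", "data": {"slide": [[0, -1.5, 0], [0, -3, 0], [0, -4.5, 0]], "turn": [0, 0, 0], "fingers": [0.5, 0.5, 0.5]}}

```text
clock: 33.98
eef_pos: [561.8, 169.5, 13.9]
tool_rot: [3.137, -0.009, -0.036]
force: [-0.6, -5.4, 2.1]
width: 58.3
```

```bash
python3 g.py; python3 - <<'E'
from h import *
shot('side','s36',(230,180,330,280),6)
E

```

```text
t 33.98 pos [561.8 169.5  13.9] rpy [179.7  -0.5  -2. ] F [-0.6 -5.4  2.1] T [-0.94  0.11 -0.09] w 58.3
```

View pics/s36.png

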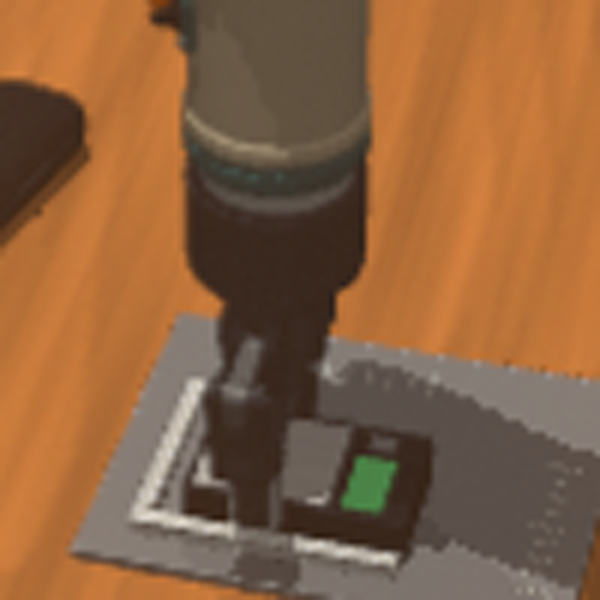

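Emit:
{"op": "play_rows", "data": {"slide": [[2, -1, 0], [4, -2, 0], [6, -2.5, 0], [8, -2.5, 0]], "turn": [0, 0, 0, 0], "fingers": [0.5, 0.5, 0.5, 0.5]}}

```text
clock: 34.52
eef_pos: [566.2, 169.4, 13.9]
tool_rot: [3.135, -0.002, -0.037]
force: [-8.2, -7.2, 10.4]
width: 58.3
```

```bash
python3 g.py; python3 - <<'E'
from h import *
shot('side','s37',(230,180,330,280),6)
E

```

```text
t 34.52 pos [566.2 169.4  13.9] rpy [ 1.796e+02 -1.000e-01 -2.100e+00] F [-8.2 -7.2 10.4] T [-1.25  1.7  -0.04] w 58.3
```

View pics/s37.png

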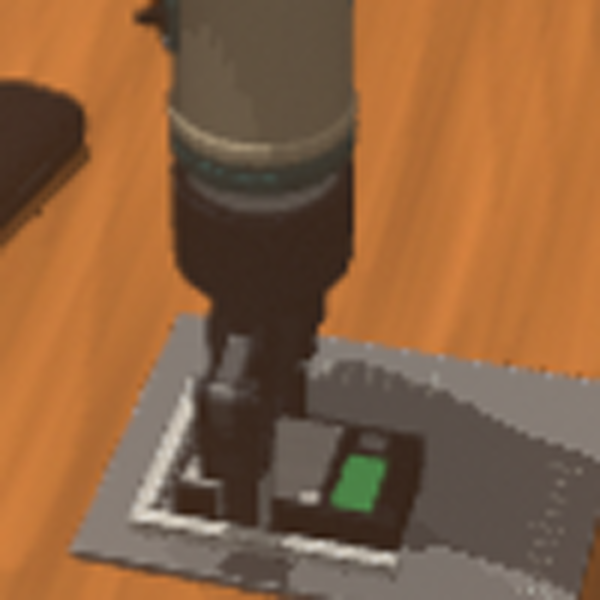

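```bash
python3 - <<'E'
from h import *
d=np.load('last_side.npz'); im=d['im'][235:280,245:305]; cv2.imwrite('pics/z37.png',cv2.resize(im,None,fx=12,fy=12,interpolation=cv2.INTER_CUBIC))
def b2w(b): 
    a=np.radians(-2.1);x,y,z=b; return [530+x*np.cos(a)-y*np.sin(a),140.5+x*np.sin(a)+y*np.cos(a),z]
for b in [(80,60,14),(80,-30,14),(-32,60,14),(80,60,30),(-20,60,30),(-20,0,30),(80,0,30)]:
    print(b,((proj('side',[b2w(b)])[0]-[245,235]+.5)*12).round(0))
E
```

```text
(80, 60, 14) [123. 357.]
(80, -30, 14) [235.  99.]
(-32, 60, 14) [621. 445.]
(80, 60, 30) [120. 303.]
(-20, 60, 30) [568. 382.]
(-20, 0, 30) [629. 202.]
(80, 0, 30) [197. 129.]
```

View pics/z37.png

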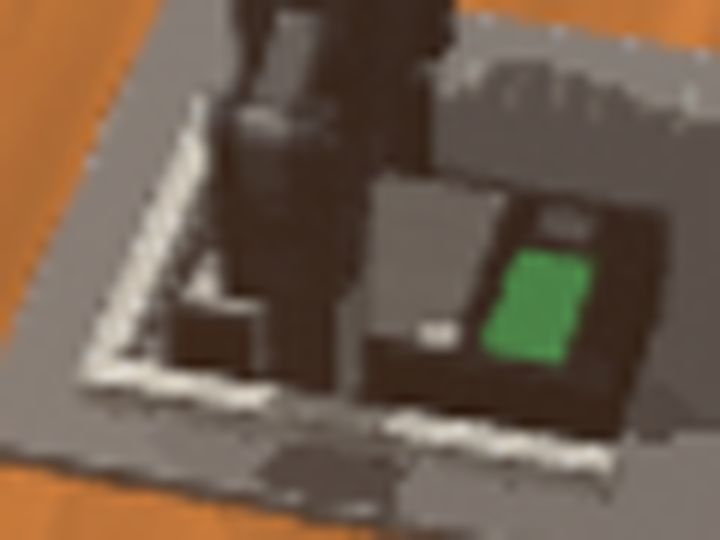

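Emit:
{"op": "play_rows", "data": {"slide": [[0, 1, -0.5], [3, 1, -0.7], [6, 1, -0.7], [8, 1, -0.7], [10, 0.5, -0.7]], "turn": [0, 0, 0, 0, 0], "fingers": [0.5, 0.5, 0.5, 0.5, 0.5]}}

```text
clock: 35.2
eef_pos: [575.5, 168.8, 14.2]
tool_rot: [3.135, 0.0, -0.037]
force: [-5.5, -0.5, -0.4]
width: 58.7
```

```bash
cat > z.py <<'E'
import sys
from h import *
vision_=shot('side','tmp')
d=np.load('last_side.npz'); im=d['im'][235:280,245:305]; cv2.imwrite('pics/%s.png'%sys.argv[1],cv2.resize(im,None,fx=12,fy=12,interpolation=cv2.INTER_CUBIC))
E
python3 g.py; python3 z.py z38
```

```text
t 35.2 pos [575.5 168.8  14.2] rpy [179.6   0.   -2.1] F [-5.5 -0.5 -0.4] T [-0.11  0.89 -0.14] w 58.7
```

View pics/z38.png

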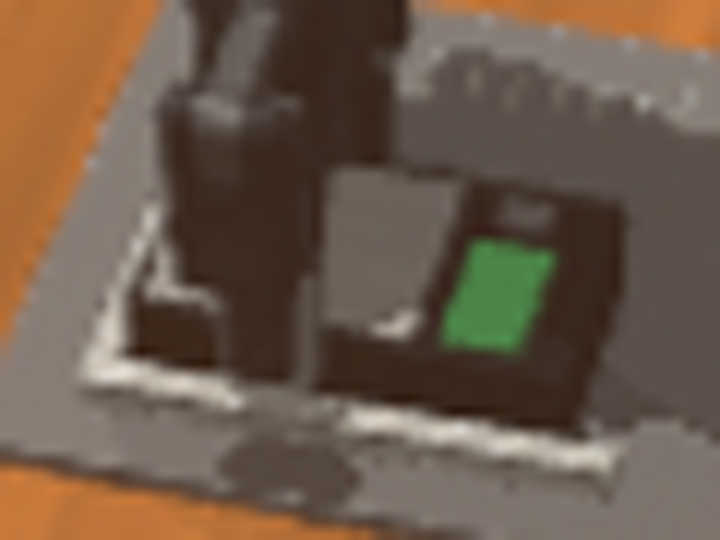

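Emit:
{"op": "play_rows", "data": {"slide": [[2, 0, 0], [4, 0, 0], [6, -1, 0], [8, -2, 0]], "turn": [0, 0, 0, 0], "fingers": [0.5, 0.5, 0.5, 0.5]}}

```text
clock: 35.75
eef_pos: [575.5, 169.0, 14.0]
tool_rot: [3.135, 0.016, -0.038]
force: [-22.1, -5.3, 18.0]
width: 58.4
```

```bash
python3 g.py; python3 z.py z39
```

```text
t 35.75 pos [575.5 169.   14. ] rpy [179.6   0.9  -2.2] F [-22.1  -5.3  18. ] T [-0.84  4.37 -0.29] w 58.4
```

View pics/z39.png

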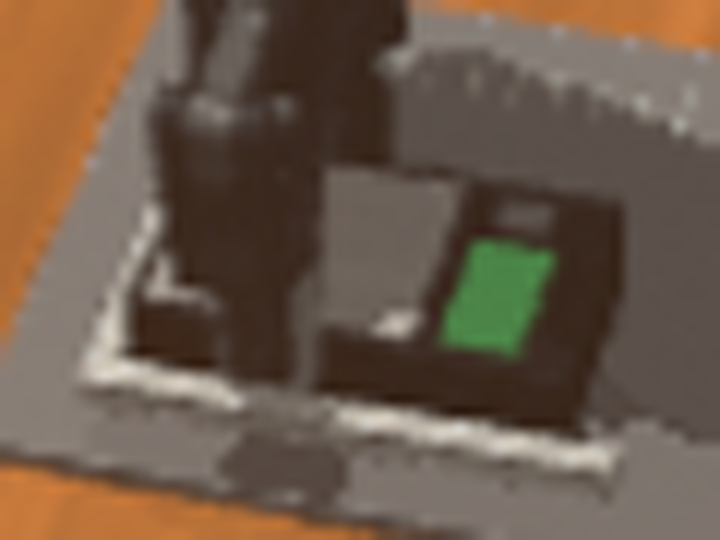

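Emit:
{"op": "play_rows", "data": {"slide": [[5, -3, -0.5], [5, -3, -0.5], [5, -3, -0.5], [5, -3, -0.5]], "turn": [0, 0, 0, 0], "fingers": [0.5, 0.5, 0.5, 0.5]}}

```text
clock: 36.3
eef_pos: [575.5, 169.1, 14.5]
tool_rot: [3.132, 0.026, -0.04]
force: [-12.9, -5.4, 10.0]
width: 58.1
```

```bash
python3 g.py; python3 z.py z40; python3 - <<'E'
from tilt import *
tilt((279,252),3); tilt((275,254),3)
d=np.load('last_side.npz'); C=cloud('side',d['dep'])
m=(C[...,2]>25)&(C[...,2]<35)&(abs(C[...,0]-561)<70)&(abs(C[...,1]-170)<50)
q=C[m]; print(len(q),q.min(0),q.max(0)); r=cv2.minAreaRect(q[:,:2].astype(np.float32)); print(r, cv2.boxPoints(r).round(1).tolist())
E
```

```text
t 36.3 pos [575.5 169.1  14.5] rpy [179.5   1.5  -2.3] F [-12.9  -5.4  10. ] T [-0.96  2.58 -0.02] w 58.1
c [555.9 155.5  31.4] n [ 0.03  -0.097  0.995] rms 1.48 tilt 5.8
c [564.5 165.6  31.4] n [ 0.043 -0.04   0.998] rms 1.46 tilt 3.4
462 [511.07664698 134.84786351  25.2128774 ] [611.5960611  214.42826559  34.97570491]
((561.48193359375, 174.84072875976562), (79.81484985351562, 99.868896484375), 88.98140716552734) [[510.79998779296875, 135.8000030517578], [610.7000122070312, 134.10000610351562], [612.0999755859375, 213.89999389648438], [512.2999877929688, 215.60000610351562]]
```

View pics/z40.png

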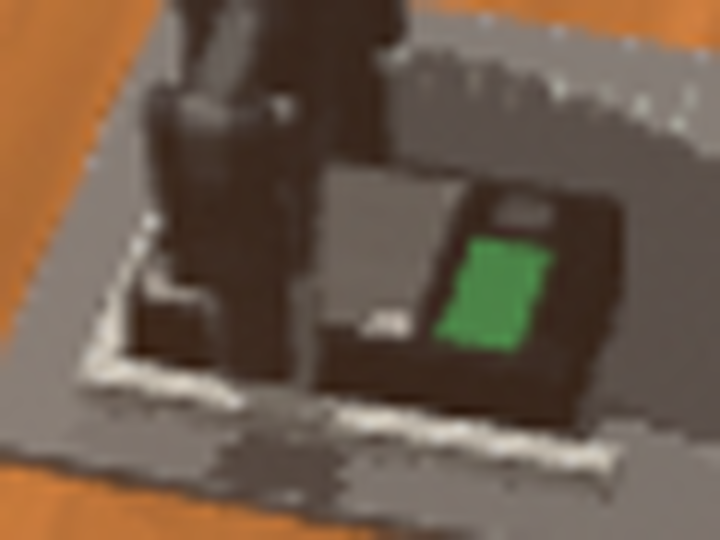

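Emit:
{"op": "play_rows", "data": {"slide": [[4, -3, -0.6], [5, -5, -0.8], [5, -7, -0.8], [5, -7, -0.8], [5, -7, -0.8]], "turn": [0, 0, 0, 0, 0], "fingers": [0.5, 0.5, 0.5, 0.5, 0.5]}}

```text
clock: 36.98
eef_pos: [575.5, 169.2, 15.0]
tool_rot: [3.124, 0.036, -0.042]
force: [-14.1, -12.3, 7.3]
width: 58.1
```

```bash
python3 g.py; python3 z.py z41; python3 - <<'E'
from tilt import *
d=np.load('last_side.npz'); C=cloud('side',d['dep'])
m=(C[...,2]>25)&(C[...,2]<36)&(C[...,0]>505)&(C[...,0]<560)&(C[...,1]>125)&(C[...,1]<196)
q=C[m]; print(len(q)); A=np.c_[q[:,:2]-q[:,:2].mean(0),np.ones(len(q))]; s=np.linalg.lstsq(A,q[:,2],rcond=None)[0]; print('slopes deg',np.degrees(s[:2]).round(2),'z',s[2].round(2))
print(q.min(0),q.max(0))
E
```

```text
t 36.98 pos [575.5 169.2  15. ] rpy [179.    2.1  -2.4] F [-14.1 -12.3   7.3] T [-2.37  2.61  0.39] w 58.1
262
slopes deg [-0.13 -0.34] z 32.12
[510.5523922  141.24028779  25.00787009] [559.98645878 195.96626872  35.86481627]
```

View pics/z41.png

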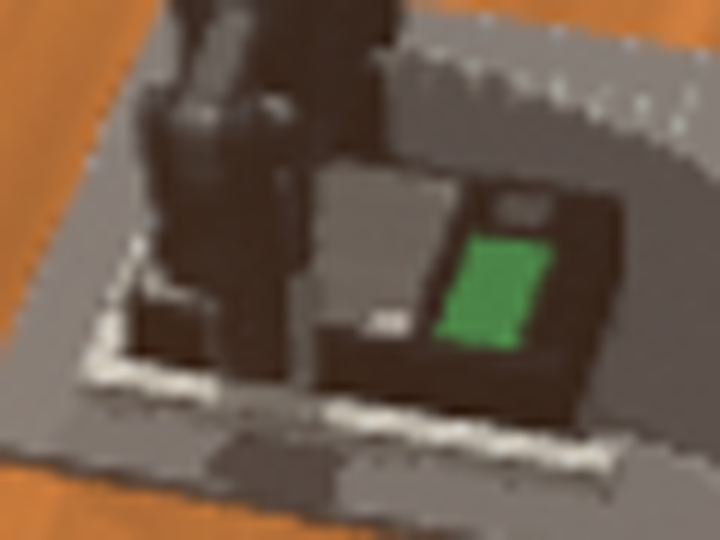

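Emit:
{"op": "play_rows", "data": {"slide": [[5, -6, 0.3], [5, -6, 0.6], [5, -6, 0.6], [5, -6, 0.6]], "turn": [0, 0, 0, 0], "fingers": [0.5, 0.5, 0.5, 0.5]}}

```text
clock: 37.52
eef_pos: [575.5, 169.2, 15.1]
tool_rot: [3.118, 0.046, -0.044]
force: [-16.1, -10.8, 16.1]
width: 58.4
```

```bash
python3 g.py; python3 z.py z42; python3 - <<'E'
from tilt import *
d=np.load('last_side.npz'); C=cloud('side',d['dep'])
m=(C[...,2]>25)&(C[...,2]<36)&(C[...,0]>513)&(C[...,0]<555)&(C[...,1]>147)&(C[...,1]<194)
q=C[m]; A=np.c_[q[:,:2]-q[:,:2].mean(0),np.ones(len(q))]; s=np.linalg.lstsq(A,q[:,2],rcond=None)[0]; print(len(q),'slopes deg',np.degrees(s[:2]).round(2),'z',s[2].round(2))
m=(C[...,2]<12)&(C[...,0]>430)&(C[...,0]<490)&(C[...,1]>90)&(C[...,1]<200); print('board z',np.median(C[m][:,2]), np.median(C[m][:,0]))
E
```

```text
t 37.52 pos [575.5 169.2  15.1] rpy [178.6   2.6  -2.5] F [-16.1 -10.8  16.1] T [-1.98  3.07  0.61] w 58.4
195 slopes deg [-1.87 -0.99] z 32.34
board z 5.637443306967157 459.688951403611
```

View pics/z42.png

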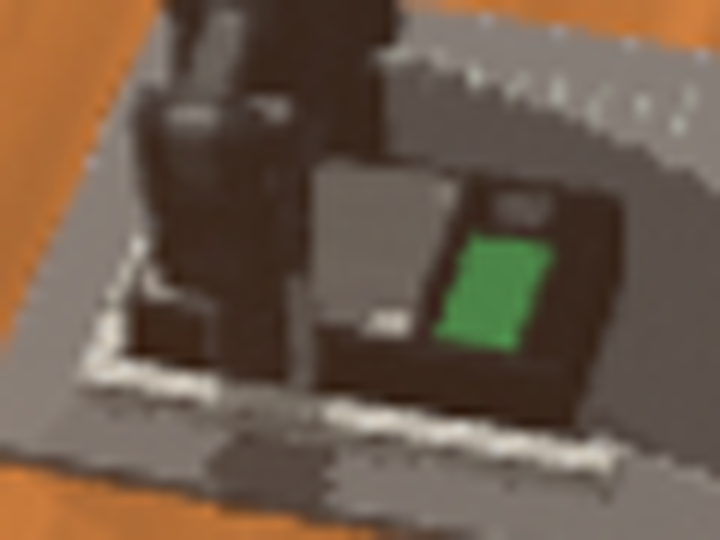

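Emit:
{"op": "play_rows", "data": {"slide": [[0, 0, 0], [0, 0, 0], [0, 0, 1], [0, 0, 1]], "turn": [0, 0, 0, 0], "fingers": [0.68, 0.74, 0.78, 0.78]}}

```text
clock: 38.08
eef_pos: [575.8, 169.5, 14.0]
tool_rot: [3.118, 0.045, -0.043]
force: [0.8, -0.4, 0.2]
width: 66.4
```

```bash
cat > pl.py <<'E'
from tilt import *
d=np.load('last_side.npz'); C=cloud('side',d['dep'])
m=(C[...,2]>25)&(C[...,2]<36)&(C[...,0]>513)&(C[...,0]<555)&(C[...,1]>147)&(C[...,1]<194)
q=C[m]; A=np.c_[q[:,:2]-q[:,:2].mean(0),np.ones(len(q))]; s=np.linalg.lstsq(A,q[:,2],rcond=None)[0]; print(len(q),'slopes deg',np.degrees(s[:2]).round(2),'z',s[2].round(2))
E
python3 g.py; python3 z.py z43; python3 pl.py; python3 z.py z43b; python3 pl.py
```

```text
t 38.08 pos [575.8 169.5  14. ] rpy [178.6   2.6  -2.5] F [ 0.8 -0.4  0.2] T [ 0.05 -0.04  0.04] w 66.4
193 slopes deg [ 0.56 -0.58] z 29.93
202 slopes deg [ 1.39 -0.8 ] z 30.14
```

View pics/z43.png

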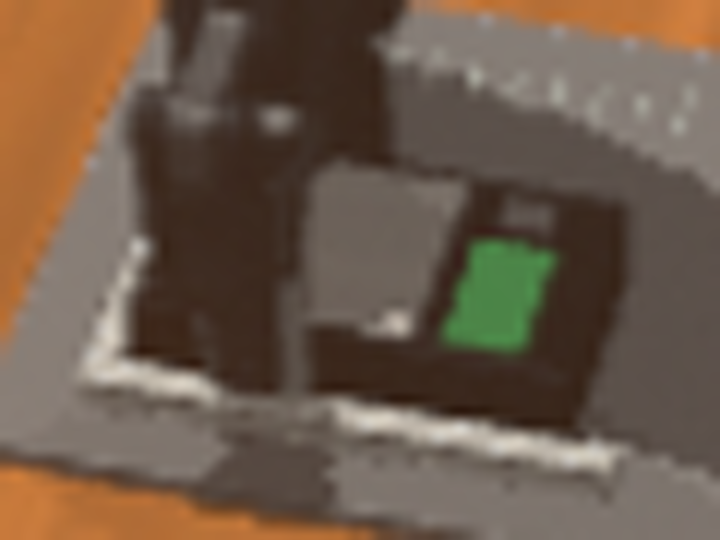

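Emit:
{"op": "play_rows", "data": {"slide": [[0, 0, 0], [0, 0, 0], [0, 0, 0], [0, 0, 0], [0, 0, 0]], "turn": [0, 0, 0, 0, 0], "fingers": [0.74, 0.7, 0.6, 0.5, 0.5]}}

```text
clock: 38.8
eef_pos: [575.9, 168.8, 14.6]
tool_rot: [3.117, 0.045, -0.044]
force: [-1.2, -2.1, 6.1]
width: 58.5
```

Emit:
{"op": "play_rows", "data": {"slide": [[1, -1, 0], [2, -2, 0], [3, -3, 0], [3.5, -4, 0], [3.5, -4, 0]], "turn": [0, 0, 0, 0, 0], "fingers": [0.5, 0.5, 0.5, 0.5, 0.5]}}

```text
clock: 39.42
eef_pos: [576.1, 168.9, 14.7]
tool_rot: [3.113, 0.052, -0.045]
force: [-10.3, -8.5, 11.7]
width: 58.2
```

```bash
python3 g.py; python3 z.py z44; python3 pl.py; python3 z.py z44b; python3 pl.py; python3 g.py
```

```text
t 39.42 pos [576.1 168.9  14.7] rpy [178.3   3.   -2.6] F [-10.3  -8.5  11.7] T [-1.47  1.96  0.18] w 58.2
193 slopes deg [-0.34 -0.47] z 30.2
194 slopes deg [ 0.64 -0.78] z 30.11
t 39.52 pos [576.1 169.   14.7] rpy [178.4   3.   -2.6] F [-9.6 -8.1 11.1] T [-1.44  1.93  0.25] w 58.7
```

View pics/z44.png

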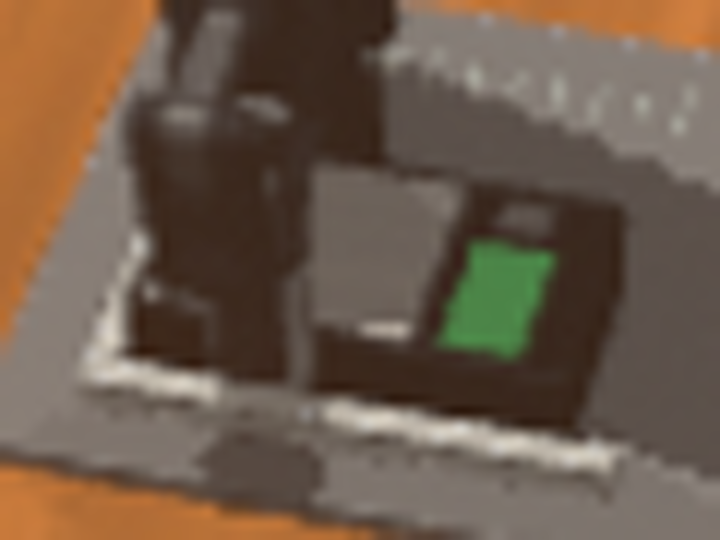

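Emit:
{"op": "play_rows", "data": {"slide": [[4, -5, -0.1], [4.5, -6, -0.2], [4.5, -7, -0.2], [4.5, -7, -0.2]], "turn": [0, 0, 0, 0], "fingers": [0.5, 0.5, 0.5, 0.5]}}

```text
clock: 40.02
eef_pos: [576.0, 169.0, 14.9]
tool_rot: [3.104, 0.061, -0.048]
force: [-13.4, -12.5, 13.4]
width: 58.5
```

```bash
python3 g.py; python3 z.py z45; python3 pl.py; python3 z.py z45b; python3 pl.py; python3 g.py
```

```text
t 40.02 pos [576.  169.   14.9] rpy [177.9   3.5  -2.7] F [-13.4 -12.5  13.4] T [-2.5   2.56  0.61] w 58.5
197 slopes deg [ 0.32 -0.94] z 30.5
200 slopes deg [ 0.25 -0.71] z 30.23
t 40.12 pos [576.  169.   14.9] rpy [177.9   3.5  -2.7] F [-13.8 -13.3  13.5] T [-2.48  2.62  0.62] w 58.3
```

View pics/z45.png

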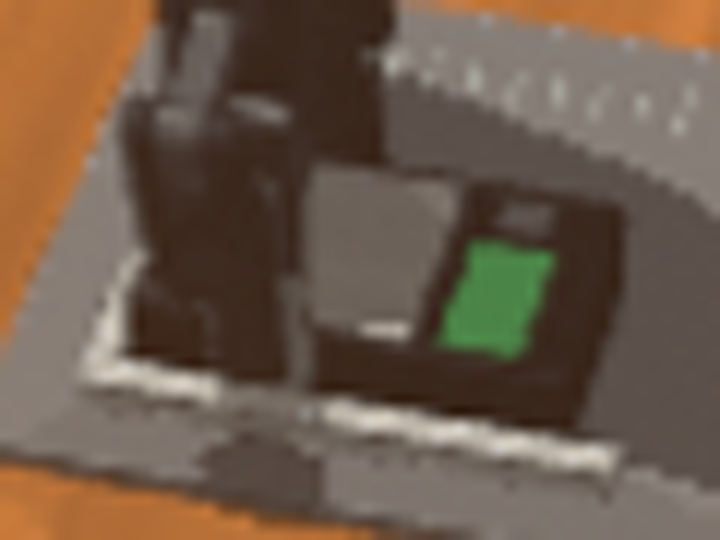

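```bash
python3 - <<'E'
from h import *
print(ctrl.finish_job())
E
```

```text
the job is handed in; nothing more can be done
None
```

I turned the scale face up, laid it flat on the board in the corner of the two fences, and handed the job in at about 40 s with it still gripped and pressed against both.

**How it was done:** I gripped the scale by its long sides. I pivoted it upright against the board's edge, then over the short fence until its face was up. Then I lowered it onto the board and slid it into the corner. I let it fall free twice, about 15 mm early on and about 9 mm at the end. I did not measure its turning speed in those drops.

**Last checks before handing in:**
- **Flatness and height:** the depth image showed the top face about 30.3 mm above the desk, where 30 mm is expected, and within about 1° of flat.
- **Push on the fences:** the wrist force was about −14 N in x and −13 N in y, with 13 N upward. This is more than friction on the board can take up, so I estimate at least 4 N on the long fence and a similar force on the short one. I could not read the fence forces directly.
- **Position:** the tool stopped dead against the short fence. The scale spanned x = 511–611 mm there, against a measured fence face at about 610–611 mm.

**What disagreed or went wrong:**
- The tool had tilted about 3.5° under the repeated pushes.
- An earlier push had lifted the scale about 2 mm, so I released it, gripped it again and pushed more gently.
- Corners predicted from the calibration were about 3 mm off the side picture in x.
- I kept clear of the other objects but did not measure them again afterwards.

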